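# Put the shelf back in order

## Task

Put the shelf above the sofa back in order after dusting, leaving the deep tray, router, power strip, remote and candle where they are and not pressing the strip's red switch. Stack the blue trays squarely on the deep one, each with its foot seated inside the rim below: first the two-compartment tray, then the three-compartment tray on top. Stand the steel bottle in the gap between the deep tray and the router, and the llama in the gap between the router and the power strip, square with the router and looking away from the robot; both stand level with the middle of the router's side, with clear air on either side, and neither may be tipped over on the way.

Things in the scene. Friction and masses are not known exactly. Their poses are not given: they have to be found in the camera images.
- deep_tray_center (a point): Deep undivided blue tray, 150 (x) x 62 (y) x 64 mm high, loose, 200 g; bottom of the stack. Point: its centre, 32 mm up; z up. All three trays: same outline, straight walls 6 mm thick, opening 138 x 50 mm, and below the body a foot 130 x 42 mm, 6 mm high, that drops with 4 mm play all round into the rim of the tray below; a seated tray adds its height less 6 mm.
- middle_tray_center (a point): Middle blue tray, 150 (x) x 62 (y) x 44 mm high, one cross wall making two compartments; open top, about 110 g. Point: its centre, 22 mm above its underside; z up. Seated on the deep tray, this point is 48 mm above the deep tray's point. Grip it across the 62 mm width.
- top_tray_center (a point): Shallow blue tray, 150 (x) x 62 (y) x 30 mm high, two cross walls making three compartments; open top, about 90 g. Point: its centre, 15 mm above its underside; z up. Seated on the middle tray, this point is 31 mm above the middle tray's point. Grip it across the 62 mm width.
- bottle_center (a point): Stainless steel bottle, 64 mm diameter, 180 mm high, standing, about 260 g; its black twist cap, 44 mm diameter, takes up the top 30 mm (from 60 to 90 mm above this point) and stays screwed on. Point: on its axis, half-way up, 90 mm above its underside; z up.
- llama_center (a point): White ceramic llama figurine on four legs, 108 mm high, about 190 g; its body is 40 mm wide (y), flat-sided, 78 mm long (x) and lies 28 to 70 mm above its feet; neck and head rise at its +x end, reaching 63 mm ahead of the point. Point: middle of the body in plan, 54 mm above its feet; +x is the way it looks, z up.
- router: Black router, fixed, 110 (x) x 160 (y) x 32 mm high, with two folded aerials lying along its back (+x) edge and green lights near its front (-x) edge. Origin: centre of its underside; +x points away from the robot, y along its long side.
- strip: White power strip, fixed, 190 (x) x 56 (y) x 36 mm high with three sockets in a row. It stands on the other side of the router from the deep tray. Origin: centre of its underside; +x points away from the robot.
- strip_switch (a joint): Red press button on top of the power strip near its end towards the robot (73 mm from the strip's centre, 19 mm diameter, top 43 mm above the shelf). Value: metres pressed down, 0 = untouched, full travel 0.004. Must not be pressed.
- remote: Dark TV remote control lying flat, 165 (x) x 44 x 18 mm; a bystander to leave alone. Origin: centre of its underside.
- candle: Candle in a round tin, 71 mm diameter, 40 mm high; a bystander to leave alone. Origin: centre of its underside.
Things that resemble listed ones, but are neither listed nor needed, are in the scene too. What is shaped like the part that bears top_tray_center but orange is not meant. Of the things shaped like the part that bears llama_center, the white one is meant.

How it is judged:
By the outcome, as a careful person would: the job done as asked, in the order asked, and still so for the second after the job is handed in, with the robot touching nothing.
It also fails if it takes over 125 s, if anything falls off the work surface, if the arm or the gripper's body presses on something with over 40 N, if the wrist force passes 120 N, or if a joint passes its speed limit or range.

## Robot

A 6-joint arm with a two-finger parallel gripper is mounted at the origin on the work surface. World frame = base frame: x ahead of the robot, y to its left, z up, the work surface at z = 0. Lengths are in m, angles in rad, forces in N, time in s.
With the tool pointing down it reaches from about 0.25 to 0.725 m from the base axis. Payload 4 kg.
Tool frame: the origin (TCP) lies at the very end of the fingers, on their centre line; the grasp point (between the pads) lies 19 mm behind it (bot.pinch_z is the distance from the TCP to the grasp point, in m); z points along the fingers, x is the direction in which the jaws open and shut, and the axes are right-handed (so a half turn about z gives the same grasp; the last joint's range is limited). The gripper opens to 85 mm and grips with 20 to 120 N. Pads are 22 mm wide; open, the fingers measure 114 mm over their backs; the gripper's body (76 mm by 85 mm) begins 54 mm behind the grasp point. The pads swing forward as they close: fully open they stand 13 mm farther back than shut.
Start: joints at [1.307, 0.241, 0.005, 1.335, 0, 1.571], TCP at [0.13, 0.483, 0.231] pointing down, gripper open.
Joint ranges: [-2.72, 2.72], [-1.05, 1.87], [-1.09, 1.28], [-1.99, 2.15], [-1.42, 1.44], [-3.14, 3.14]. Speed limits (rad/s): [2.79, 2.79, 3.14, 3.14, 3.14, 3.14].

## Interface

Orientations are given as a unit quaternion [x, y, z, w].
In Python, from workcell import bot gives the robot as it stands. The module is installed in compiled form; this text tells all that it offers.
- The arm moves only by the shell command python3 -m inch 'ROWS'. ROWS is JSON, a list of rows, each a list of 7 numbers: the shift along the tool's x, y, z scaled (see below), then the turn, a rotation vector about the tool's x, y, z scaled (see below), then the gripper command: -1 is fully open, 1 is shut, values between are in proportion. In form: [[x, y, z, wx, wy, wz, gripper], ...]. A call has exactly 8 rows; each row shifts and turns the commanded pose from where the row before left it, along the tool's axes as they then stand; what a row does not reach is not made up. The controller multiplies each number of a shift by 2.5 cm and each number of a turn by 180 degrees. A row lasts 1/10 s, in which the tool goes at most 50 mm and 8.59 degrees, less where a joint would pass 70% of its speed; a pose out of reach is approached as far as the arm can. A call with a number of a shift or a turn outside -1 to 1 is refused whole. A call with a gripper value outside its range is refused whole. The fingers move at their own pace and stop on an object; the grip force is fixed at half the most. Time passes only in rows, so rows that do not move let the fingers close, or fill a call up. It gives the time, the measured TCP pose, the force and the opening at its end, in the units of the state.
- bot.get_obs(): the state, without advancing time (a new reading comes with each control period).
- bot.camera(name): name is "scene" or "top" or "wrist"; returns (picture, depth): 384x512x3 uint8, blue, green, red; 384x512 float32, m along the optical axis (not along the pixel's ray), 0 where there is no reading.
- bot.get_calibration(name): a dict with "vfov" (degrees; the focal length in pixels is half the picture's height over the tangent of half this angle, whatever the lens; pixels are square), "cx", "cy" (the principal point, pixels), "R" (3x3) and "t" (3): a world point X has camera coordinates R X + t. Camera axes: x right, y down, z forward; pixel columns grow to the right and rows downward; lengths in m; the calibration is good to about 2 mm. A picture is of the moment at which its call begins: read the wrist's pose just before it. get_calibration takes no time and is no camera call; for the wrist camera it gives the pose at the moment of the call.
- bot.job_done(): hands the job in, once; it reports no verdict.
The state is a dict: "clock": time; "joint_pos": joint angles; "joint_vel": joint speeds; "tau": joint torques, N m; "eef_pos": TCP position; "tool_rot": TCP orientation; "ft_force": force on the tool from outside, world axes, zero at the start; "ft_torque": the same for the moment, N m; "grip_width": finger opening in m.
Only numpy, scipy, OpenCV 4.12 (cv2) and the standard library are available. Lean on these libraries where they do the work, as an engineer would, in place of code of your own. Each camera call takes 0.05 s, during which the arm holds its last target.

## Working session

There is one attempt and no reset: what is moved stays moved. The work goes in short steps, Python scripts to look and compute and a shell command to move; the robot and the scene stay as the last step left them, time stands still between calls to the robot, and variables do not carry over. Pictures are saved under pics/ and viewed, and the job is handed in when it is done.

```bash
mkdir -p pics
cat > h.py <<'E'
import numpy as np, cv2
from workcell import bot
def cam(n):
    c=bot.get_calibration(n); im,d=bot.camera(n); return im,d,c
def save(n,p):
    im,d,c=cam(n); cv2.imwrite('pics/%s.png'%p,im); np.savez('pics/%s.npz'%p,im=im,d=d,**{k:np.array(v) for k,v in c.items()}); return im,d,c
def load(p): return np.load('pics/%s.npz'%p)
def foc(c): return 192/np.tan(np.radians(float(c['vfov']))/2)
def w(c,d,u,v):
    z=float(d[int(round(v)),int(round(u))]); f=foc(c)
    p=np.array([(u-float(c['cx']))/f*z,(v-float(c['cy']))/f*z,z]); return np.array(c['R']).T@(p-np.array(c['t']))
def cloud(c,d):
    f=foc(c); v,u=np.mgrid[:384,:512]; p=np.stack([(u-float(c['cx']))/f*d,(v-float(c['cy']))/f*d,d],-1)
    return (p-np.array(c['t']))@np.array(c['R'])
def crop(p,u0,v0,u1,v1,s,o):
    im=load(p)['im'][v0:v1,u0:u1]; cv2.imwrite('pics/%s.png'%o,cv2.resize(im,None,fx=s,fy=s,interpolation=cv2.INTER_CUBIC))
E
python3 - <<'E'
from h import *
for n in('scene','top','wrist'):
    im,d,c=save(n,n+'0'); print(n,{k:np.round(v,3).tolist() for k,v in c.items()})
print(bot.get_obs())
E
```

```text
scene {'vfov': 57.18, 'cx': 260.682, 'cy': 191.554, 'R': [[0.01, 1.0, -0.01], [0.655, -0.014, -0.755], [-0.755, 0.001, -0.655]], 't': [-0.007, -0.215, 1.676]}
top {'vfov': 50.04, 'cx': 256.277, 'cy': 195.976, 'R': [[-0.021, -1.0, -0.003], [-0.997, 0.021, -0.07], [0.07, 0.002, -0.998]], 't': [0.013, 0.446, 1.25]}
wrist {'vfov': 59.582, 'cx': 259.919, 'cy': 190.308, 'R': [[0.26, 0.966, -0.002], [0.924, -0.248, 0.29], [0.279, -0.077, -0.957]], 't': [-0.497, -0.04, 0.379]}
{'clock': 0.15, 'joint_pos': array([1.30699837e+00, 2.41259774e-01, 4.03049365e-03, 1.33519134e+00,
       2.91531423e-05, 1.57079753e+00]), 'joint_vel': array([-0.00178364, -0.00277427,  0.00390198, -0.00162364,  0.00083981,
        0.00058301]), 'tau': array([-2.79873466e-04, -3.72635257e+01,  2.52639377e+01,  1.22921806e-02,
        7.66395544e-06,  1.39504738e-06]), 'eef_pos': array([0.13024145, 0.48224464, 0.23060633]), 'tool_rot': array([ 7.93961381e-01,  6.07967651e-01, -6.53673311e-04,  4.82185485e-04]), 'ft_force': array([-0.82038065, -0.33396542, -1.04313097]), 'ft_torque': array([-0.01503755,  0.02478135, -0.01568458]), 'grip_width': 0.08559823101512001}
```

View pics/top0.png

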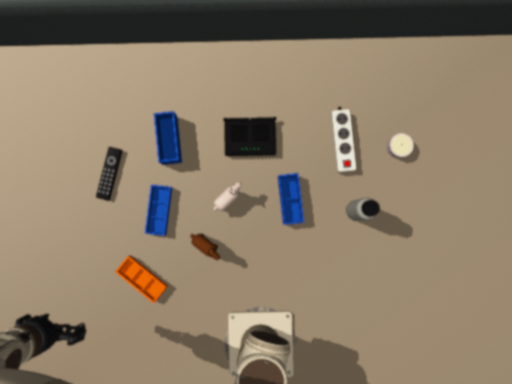

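View pics/scene0.png

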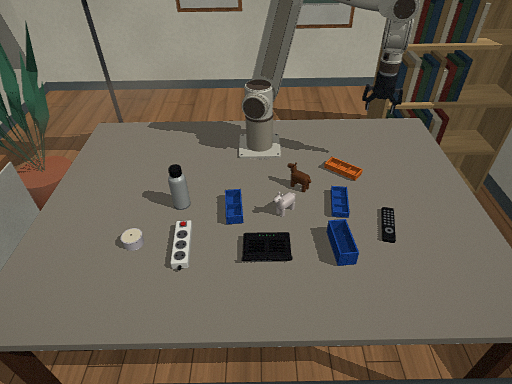

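View pics/wrist0.png

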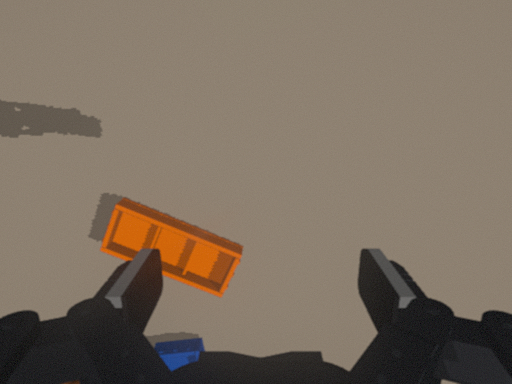

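Run:
```python
from h import *
crop('top0',90,95,320,265,3.4,'c_top')
crop('scene0',160,150,410,275,3.1,'c_scene')
z=load('top0');P=cloud(z,z['d'])
im=z['im']
hsv=cv2.cvtColor(im,cv2.COLOR_BGR2HSV)
H=P[...,2]
print('table z',np.median(H[230:250,400:500]))
m=((H>0.015)&(z['d']>0)).astype(np.uint8); m[:50]=0
n,l,s,ce=cv2.connectedComponentsWithStats(m)
for i in range(1,n):
    if s[i,4]<40: continue
    q=P[l==i]; hi=np.percentile(q[:,2],98)
    r=cv2.minAreaRect((q[:,:2]*1000).astype(np.float32))
    print(np.round(ce[i]),s[i,4],'top %.3f'%hi,np.round(r[0],1),np.round(r[1],1),round(r[2],1))
```

```text
table z -0.00011954589359107355
[343. 140.] 1195 top 0.042 [ 619.3 -268. ] [202.8  58. ] 3.7
[167. 137.] 657 top 0.067 [629.3 269.9] [154.2  63.2] 5.4
[250. 136.] 1960 top 0.036 [633.5  18.4] [161.2 119.7] 89.6
[401. 145.] 467 top 0.045 [ 593.3 -440.8] [69.7 70. ] 18.8
[108. 173.] 605 top 0.023 [527.9 458.2] [ 43.5 162.6] 75.9
[291. 197.] 374 top 0.048 [ 436.9 -100.3] [152.9  62.2] 5.1
[227. 196.] 413 top 0.103 [445.   89.7] [ 40.3 110.4] 43.2
[158. 209.] 401 top 0.034 [412.  304.2] [ 63.7 152.6] 82.8
[363. 208.] 600 top 0.183 [ 398.1 -298.9] [53.2 61.4] 89.7
[205. 245.] 421 top 0.105 [300.3 156.4] [110.4  40. ] 51.6
[141. 278.] 460 top 0.034 [204.1 356. ] [152.2  64. ] 50.8
[ 33. 347.] 3520 top 0.683 [137.6 412.8] [ 75.2 269.6] 5.8
[262. 356.] 2743 top 0.311 [ 4.1 -5.7] [167.9 178.3] 87.5
```

View pics/c_top.png

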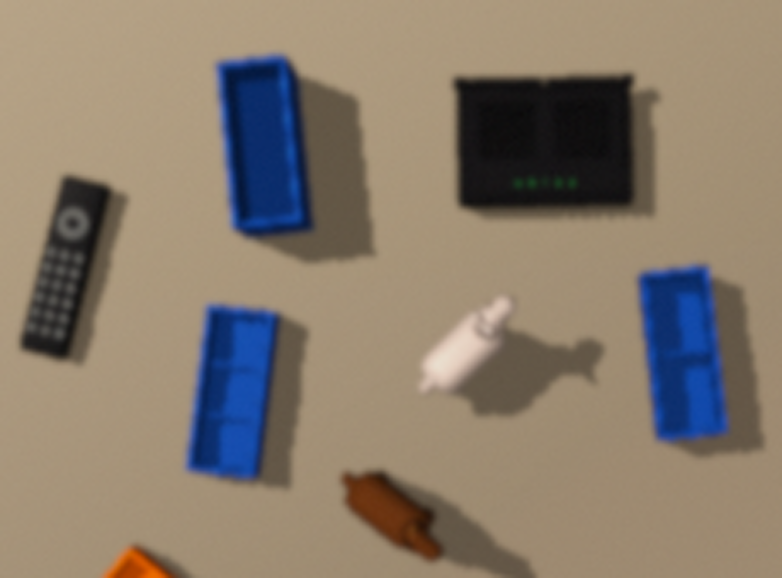

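View pics/c_scene.png

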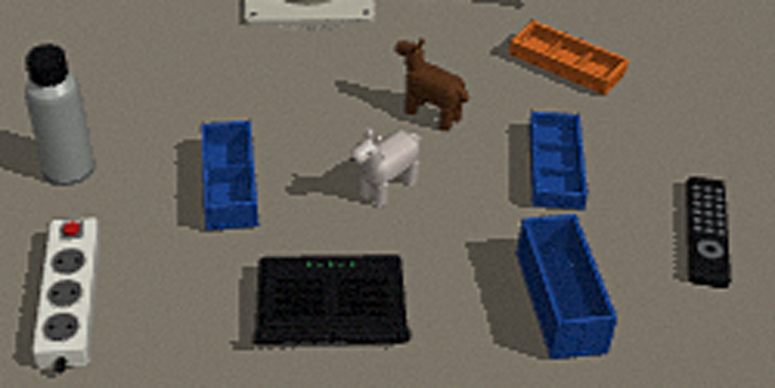

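The top crop shows two blue low trays. The one at (291,197) has one cross wall, so it is the middle tray; the one at (158,209) has two, so it is the top tray. The deep tray is at (167,137) and the orange decoy at (141,278). The llamas are white at (227,196), which is the one meant and looks up-right, and brown at (205,245), the decoy. The bottle is at (363,208). I'll move the wrist camera over the scene to refine these positions.

```bash
python3 -m inch '[[-0.745,0.85,-0.285,0,0,0,-1],[-0.745,0.85,-0.285,0,0,0,-1],[-0.745,0.85,-0.285,0,0,0,-1],[-0.745,0.85,-0.285,0,0,0,-1],[-0.745,0.85,-0.285,0,0,0,-1],[-0.745,0.85,-0.285,0,0,0,-1],[-0.745,0.85,-0.285,0,0,0,-1],[-0.745,0.85,-0.285,0,0,0,-1]]'
python3 -m inch '[[-0.745,0.85,-0.285,0,0,0,-1],[-0.745,0.85,-0.285,0,0,0,-1],[-0.745,0.85,-0.285,0,0,0,-1],[-0.745,0.85,-0.285,0,0,0,-1],[-0.745,0.85,-0.285,0,0,0,-1],[-0.745,0.85,-0.285,0,0,0,-1],[0,0,0,0,0,-0.042,-1],[0,0,0,0,0,-0.042,-1]]'
python3 - <<'E'
from h import *
im,d,c=save('wrist','w1'); print(np.round(-np.array(c['R']).T@c['t'],3)); o=bot.get_obs();print(o['clock'],o['eef_pos'],o['tool_rot'])
E
```

```text
clock: 0.95
eef_pos: [0.256, 0.2934, 0.2884]
tool_rot: [0.794, 0.608, -0.0, 0.0]
ft_force: [0.5, -0.3, -0.4]
grip_width: 0.0852
clock: 1.75
eef_pos: [0.35, 0.1525, 0.331]
tool_rot: [0.706, 0.708, -0.0, -0.0]
ft_force: [-0.4, -0.3, 0.2]
grip_width: 0.0854
[0.277 0.15  0.473]
1.8 [0.34975358 0.15278235 0.33091804] [ 7.04587731e-01  7.09616861e-01 -1.85351736e-04 -7.41255120e-05]
```

View pics/w1.png

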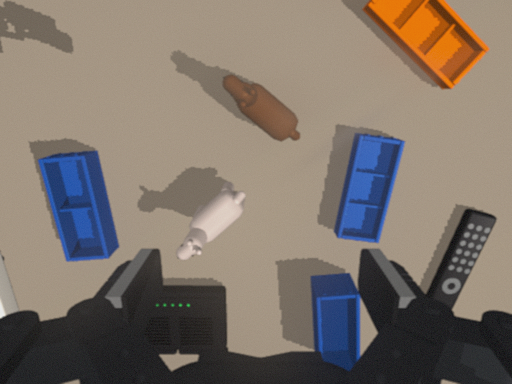

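The wrist view confirms the two-compartment tray at (80,205), the three-compartment tray at (370,188) and the white llama at (212,220), with its head at (185,248). Next I'll get precise poses from the depth.

```bash
cat >> h.py <<'E'
def rects(p,zmin,minA=150,sub=None):
    z=load(p);P=cloud(z,z['d']);H=P[...,2]
    hsv=cv2.cvtColor(z['im'],cv2.COLOR_BGR2HSV)
    blue=(abs(hsv[...,0].astype(int)-112)<14)&(hsv[...,1]>120)
    if sub is not None: 
        mk=np.zeros(H.shape,bool); mk[sub[1]:sub[3],sub[0]:sub[2]]=1
    else: mk=np.ones(H.shape,bool)
    m=(mk&(H>zmin)&(z['d']>0)&(z['d']<1.3)).astype(np.uint8)
    n,l,s,ce=cv2.connectedComponentsWithStats(m)
    for i in range(1,n):
        if s[i,4]<minA: continue
        q=P[l==i]; r=cv2.minAreaRect((q[:,:2]*1000).astype(np.float32))
        a,(A,B)=r[2],r[1]
        if B>A: a+=90;A,B=B,A
        if a>90:a-=180
        bl=blue[l==i].mean()
        print(np.round(ce[i]),s[i,4],'z98 %.4f med %.4f'%(np.percentile(q[:,2],98),np.median(q[:,2])),'c',np.round(r[0],1),'LxW %.1f %.1f yaw %.1f blue %.1f'%(A,B,a,bl))
E
python3 - <<'E'
from h import *
print('w1 middle');rects('w1',0.036,sub=(30,130,130,275))
print('top');rects('w1',0.022,sub=(320,120,415,255))
print('llama');rects('w1',0.03,sub=(160,170,255,275))
print('t0 mid');rects('top0',0.036,80,sub=(270,165,310,230))
print('t0 top');rects('top0',0.022,80,sub=(140,180,180,240))
print('t0 deep');rects('top0',0.055,80,sub=(140,100,190,170))
print('router');rects('top0',0.012,80,sub=(215,105,290,165));rects('top0',0.02,80,sub=(215,105,290,165));
print('bottle');[rects('top0',h,60,sub=(335,190,390,230)) for h in(.02,.1,.14,.15,.16,.175)]
crop('w1',160,170,260,275,6,'c_ll');crop('top0',210,100,295,170,8,'c_rt')
E
```

```text
w1 middle
[ 74. 207.] 1897 z98 0.0448 med 0.0427 c [ 437.8 -102.7] LxW 153.4 64.1 yaw 4.9 blue 0.9
[122. 269.] 176 z98 0.3679 med 0.3590 c [342.8  99.4] LxW 11.6 2.2 yaw -60.7 blue 0.0
top
[369. 187.] 1583 z98 0.0309 med 0.0289 c [413.1 301.4] LxW 153.7 62.7 yaw -7.4 blue 0.9
llama
[211. 221.] 2241 z98 0.1045 med 0.0683 c [445.9  87.1] LxW 113.5 40.4 yaw -47.6 blue 0.0
t0 mid
[291. 198.] 285 z98 0.0484 med 0.0436 c [ 436.9 -100.3] LxW 152.9 62.2 yaw 5.1 blue 0.9
t0 top
[158. 209.] 316 z98 0.0346 med 0.0297 c [412.  304.3] LxW 152.6 63.7 yaw -7.2 blue 0.9
t0 deep
[166. 136.] 327 z98 0.0682 med 0.0627 c [629.6 270. ] LxW 153.5 63.1 yaw 5.2 blue 0.9
router
[250. 136.] 1970 z98 0.0363 med 0.0305 c [633.5  18.4] LxW 161.2 119.7 yaw 89.6 blue 0.0
[250. 135.] 1949 z98 0.0363 med 0.0305 c [633.5  18.4] LxW 161.2 119.7 yaw 89.6 blue 0.0
bottle
[363. 208.] 597 z98 0.1831 med 0.1417 c [ 398.1 -298.9] LxW 61.4 53.2 yaw -0.3 blue 0.0
[366. 208.] 471 z98 0.1833 med 0.1622 c [ 398.3 -298.9] LxW 61.4 53.1 yaw -1.4 blue 0.0
[369. 208.] 323 z98 0.1838 med 0.1783 c [ 399.5 -301.5] LxW 54.8 48.8 yaw -28.2 blue 0.0
[370. 207.] 251 z98 0.1842 med 0.1793 c [ 399.  -303.7] LxW 43.5 43.2 yaw 89.0 blue 0.0
[371. 207.] 242 z98 0.1843 med 0.1795 c [ 399.  -303.9] LxW 43.3 43.2 yaw 89.0 blue 0.0
[371. 207.] 211 z98 0.1845 med 0.1798 c [ 398.6 -303.7] LxW 42.7 40.6 yaw 48.3 blue 0.0
```

View pics/c_ll.png

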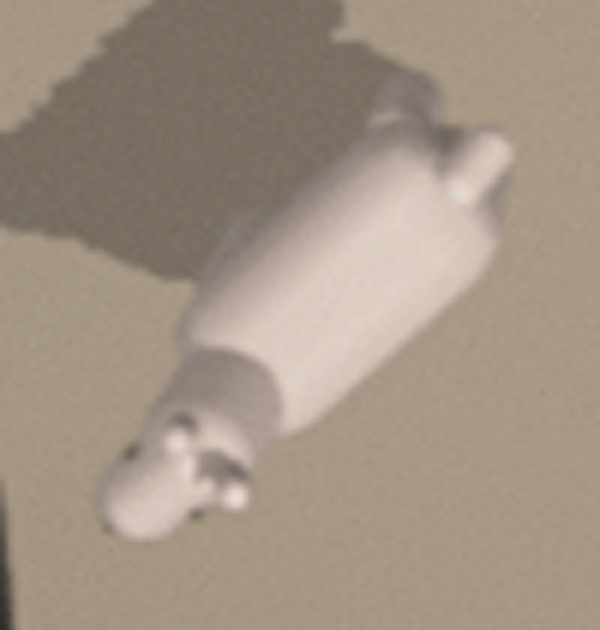

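View pics/c_rt.png

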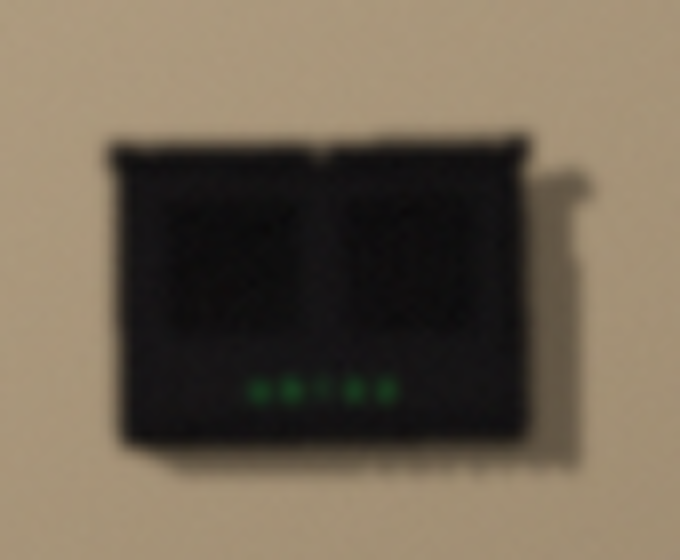

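```bash
python3 -m inch '[[-0.7,0.25,0.3,0,0,0,-1],[-0.7,0.25,0.3,0,0,0,-1],[-0.7,0.25,0.3,0,0,0,-1],[-0.7,0.25,0.3,0,0,0,-1],[-0.7,0.25,0.3,0,0,0,-1],[-0.7,0.25,0.3,0,0,0,-1],[-0.7,0.25,0.3,0,0,0,-1],[-0.7,0.25,0.3,0,0,0,-1]]'
python3 -m inch '[[-0.7,0.25,0.5,0,0,0,-1],[-0.7,0.25,0.5,0,0,0,-1],[-0.7,0.25,0.5,0,0,0,-1],[-0.7,0.25,0.5,0,0,0,-1],[-0.7,0.25,0.5,0,0,0,-1],[-0.7,0.25,0.5,0,0,0,-1],[0,0,0.4,0,0,-0.0256,-1],[0,0,0,0,0,0,-1]]'
python3 - <<'E'
from h import *
im,d,c=save('wrist','w2'); o=bot.get_obs();print(o['clock'],o['eef_pos'],o['tool_rot'])
rects('w2',.036,300)
E
```

```text
clock: 2.6
eef_pos: [0.3996, 0.0128, 0.2705]
tool_rot: [0.708, 0.706, -0.0, -0.0]
ft_force: [0.5, -0.4, -0.3]
grip_width: 0.0857
clock: 3.4
eef_pos: [0.4358, -0.0916, 0.1844]
tool_rot: [0.679, 0.734, -0.001, -0.002]
ft_force: [-0.2, 0.8, -0.5]
grip_width: 0.0859
3.45 [ 0.43631024 -0.09144263  0.18527131] [ 6.79203847e-01  7.33948604e-01 -6.17694761e-04 -1.09497175e-03]
[ 21. 116.] 3228 z98 0.0906 med 0.0636 c [ 395.8 -288.7] LxW 63.1 28.1 yaw 12.1 blue 0.0
[248. 170.] 3424 z98 0.0448 med 0.0432 c [ 438.  -102.9] LxW 153.5 62.2 yaw 5.0 blue 0.8
[467. 212.] 6087 z98 0.1050 med 0.0684 c [449.1  80.5] LxW 100.1 37.8 yaw -47.8 blue 0.0
[253. 339.] 33501 z98 0.2718 med 0.2518 c [ 521.6 -184.5] LxW 373.3 104.1 yaw -45.0 blue 0.0
[ 63. 266.] 650 z98 0.0437 med 0.0382 c [ 542.8 -276.2] LxW 31.6 28.8 yaw -0.4 blue 0.0
```

View pics/w2.png

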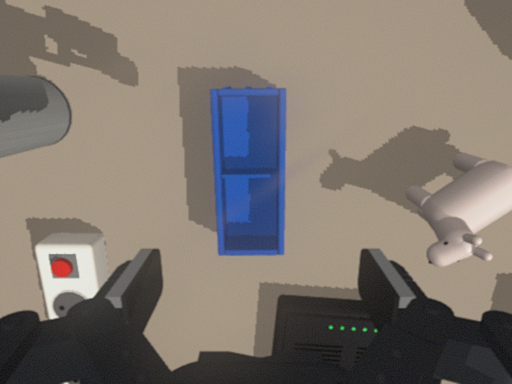

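Tray centred at (250,170) and the two fingers straddle it. Now I'll descend.

```bash
python3 -m inch '[[-0.12,0.01,0.6,0,0,-0.003,-1],[-0.12,0.01,0.6,0,0,0,-1],[-0.12,0.01,0.6,0,0,0,-1],[-0.1,0,0.6,0,0,0,-1],[0,0,0.6,0,0,0,-1],[0,0,0.6,0,0,0,-1],[0,0,0.6,0,0,0,-1],[0,0,0.6,0,0,0,-1]]'
python3 -m inch '[[0,0,0.6,0,0,0,-1],[0,0,0.6,0,0,0,-1],[0,0,0.6,0,0,0,-1],[0,0,0.4,0,0,0,-1],[0,0,0,0,0,0,-1],[0,0,0,0,0,0,-1],[0,0,0,0,0,0,-1],[0,0,0,0,0,0,-1]]'
python3 - <<'E'
from h import *
o=bot.get_obs();print(o['clock'],o['eef_pos'],o['tool_rot'])
E
```

```text
clock: 4.25
eef_pos: [0.4395, -0.1026, 0.0664]
tool_rot: [0.675, 0.738, 0.0, 0.001]
ft_force: [0.3, -0.4, 0.3]
grip_width: 0.0854
clock: 5.05
eef_pos: [0.4396, -0.1031, 0.0118]
tool_rot: [0.675, 0.738, 0.0, 0.001]
ft_force: [0.1, -0.0, -0.7]
grip_width: 0.0852
5.05 [ 0.43956807 -0.10310495  0.01180102] [6.74690426e-01 7.38100404e-01 3.92696234e-04 6.85123593e-04]
```

```bash
python3 -m inch '[[0,-0.05,0.1,0,0,0,-1],[0,0,0,0,0,0,1],[0,0,0,0,0,0,1],[0,0,0,0,0,0,1],[0,0,0,0,0,0,1],[0,0,0,0,0,0,1],[0,0,0,0,0,0,1],[0,0,0,0,0,0,1]]'
python3 - <<'E'
from h import *
im,d,c=save('wrist','w3'); o=bot.get_obs();print(o['clock'],o['eef_pos'],o['tool_rot'])
E
```

```text
clock: 5.85
eef_pos: [0.4378, -0.1031, 0.0088]
tool_rot: [0.675, 0.738, 0.0, 0.0]
ft_force: [-1.3, -0.5, 5.4]
grip_width: 0.0611
5.9 [ 0.43780826 -0.10315919  0.00879975] [6.74642000e-01 7.38145058e-01 1.14461540e-04 1.81753342e-04]
```

View pics/w3.png

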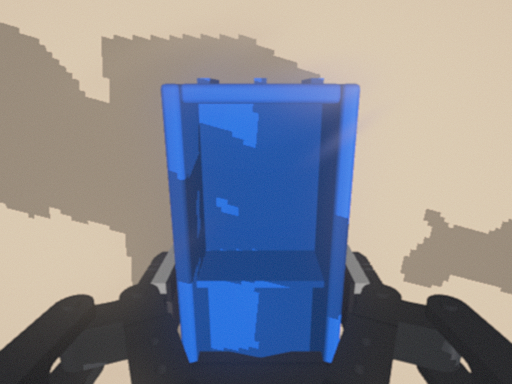

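Gripped squarely at 61 mm, cross wall at row 265. Next I'll lift it and look at the deep tray from the side.

```bash
python3 -m inch '[[0,0,-0.2,0,0,0,1],[0,0,-0.5,0,0,0,1],[0,0,-0.9,0,0,0,1],[0,0,-0.9,0,0,0,1],[0,0,-0.9,0,0,0,1],[0,0,-0.9,0,0,0,1],[0,0,-0.9,0,0,0,1],[0,0,-0.9,0,0,0,1]]'
python3 -m inch '[[0.4,0.35,-0.5,0,0,0,1],[0.8,0.7,-0.8,0,0,0,1],[0.8,0.7,-0.8,0,0,0,1],[0.8,0.7,-0.8,0,0,0,1],[0.8,0.7,-0.8,0,0,0,1],[0.8,0.7,-0.8,0,0,0,1],[0.8,0.7,-0.8,0,0,0,1],[0.8,0.7,-0.8,0,0,0,1]]'
python3 -m inch '[[0.42,0.6,-0.36,0,0,0,1],[0,0,0,0,0,0,1],[0,0,0,0,0,0,1],[0,0,0,0,0,0,1],[0,0,0,0,0,0,1],[0,0,0,0,0,0,1],[0,0,0,0,0,0,1],[0,0,0,0,0,0,1]]'
python3 - <<'E'
from h import *
im,d,c=save('wrist','w4'); o=bot.get_obs();print(o['clock'],o['eef_pos'],o['tool_rot'])
rects('w4',.055,300)
E
```

```text
clock: 6.7
eef_pos: [0.437, -0.103, 0.1616]
tool_rot: [0.675, 0.738, -0.0, -0.0]
ft_force: [0.1, -0.5, -1.8]
grip_width: 0.0611
clock: 7.5
eef_pos: [0.5549, 0.059, 0.3138]
tool_rot: [0.675, 0.738, -0.001, -0.0]
ft_force: [0.8, -0.7, -1.2]
grip_width: 0.061
clock: 8.3
eef_pos: [0.5687, 0.0696, 0.3226]
tool_rot: [0.675, 0.738, 0.0, 0.0]
ft_force: [-0.1, 0.2, -1.1]
grip_width: 0.0614
8.35 [0.5687531  0.06969959 0.32263793] [6.74714894e-01 7.38078458e-01 2.54575115e-05 2.88910194e-05]
[260. 257.] 85046 z98 0.4078 med 0.3566 c [518.2  88.7] LxW 233.0 122.6 yaw -23.4 blue 0.5
[411. 209.] 2091 z98 0.0647 med 0.0627 c [629.8 267.1] LxW 151.3 63.0 yaw 5.3 blue 1.0
```

View pics/w4.png

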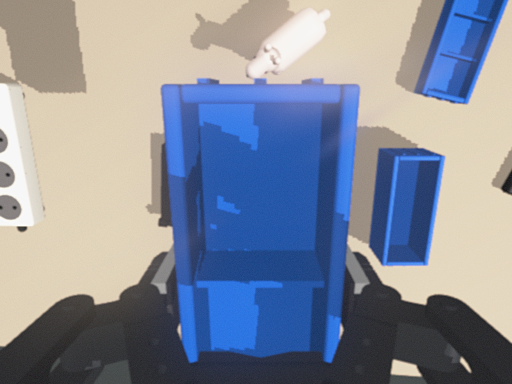

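The deep tray's rim is at (411,209) and the held tray is unchanged. Now I'll move over it.

```bash
python3 -m inch '[[0.5,0.2,0,0,0,0,1],[1,0.41,0.1,0,0,0,1],[1,0.41,0.2,0,0,0,1],[1,0.41,0.3,0,0,0,1],[1,0.41,0.5,0,0,0,1],[1,0.41,0.5,0,0,0,1],[1,0.41,0.5,0,0,0,1],[1,0.41,0.5,0,0,0,1]]'
python3 -m inch '[[0.14,0.08,0.7,0,0,-0.001,1],[0,0,0.8,0,0,0,1],[0,0,0.8,0,0,0,1],[0,0,0.8,0,0,0,1],[0,0,0.8,0,0,0,1],[0,0,0.8,0,0,0,1],[0,0,0.8,0,0,0,1],[0,0,0,0,0,0,1]]'
python3 - <<'E'
from h import *
im,d,c=save('wrist','w5'); save('scene','s5');o=bot.get_obs();print(o['clock'],o['eef_pos'],o['tool_rot'])
crop('s5',290,170,400,280,6,'c_s5')
E
```

```text
clock: 9.15
eef_pos: [0.6286, 0.2658, 0.2567]
tool_rot: [0.674, 0.738, 0.0, -0.0]
ft_force: [0.0, -0.2, -0.8]
grip_width: 0.0611
clock: 9.95
eef_pos: [0.6278, 0.2673, 0.1159]
tool_rot: [0.673, 0.739, -0.003, -0.002]
ft_force: [-0.9, -0.0, -2.1]
grip_width: 0.0611
10.05 [0.6298181  0.26790817 0.11972706] [ 6.73208471e-01  7.39452530e-01 -4.55682360e-04 -3.20899619e-04]
```

View pics/c_s5.png

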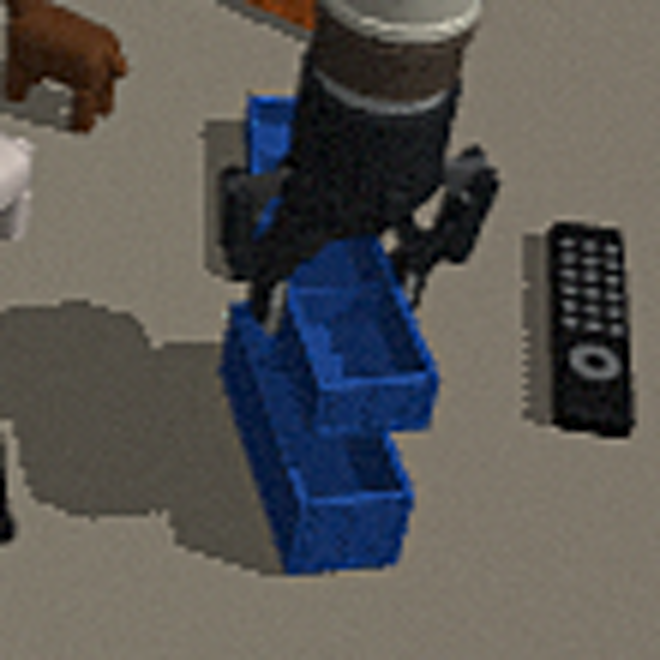

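View pics/w5.png

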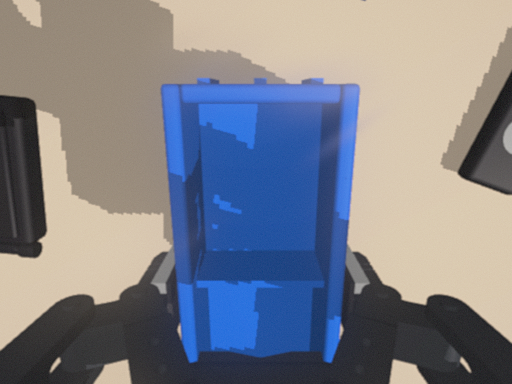

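The tray is over the deep one, offset in the scene view only by parallax, and the pose agrees within about 1 mm. Lowering.

```bash
python3 -m inch '[[-0.02,0,0.4,0,0,0,1],[-0.01,0,0.4,0,0,0,1],[0,0,0.4,0,0,0,1],[0,0,0.3,0,0,0,1],[0,0,0.2,0,0,0,1],[0,0,0.15,0,0,0,1],[0,0,0.1,0,0,0,1],[0,0,0,0,0,0,1]]'
python3 -m inch '[[0,0,0.06,0,0,0,1],[0,0,0.05,0,0,0,1],[0,0,0.03,0,0,0,1],[0,0,0,0,0,0,1],[0,0,0,0,0,0,1],[0,0,0,0,0,0,1],[0,0,0,0,0,0,1],[0,0,0,0,0,0,1]]'
python3 - <<'E'
from h import *
save('scene','s6');o=bot.get_obs();print(o['clock'],o['eef_pos'],o['tool_rot'],o['ft_force'])
crop('s6',290,170,400,280,6,'c_s6')
E
```

```text
clock: 10.85
eef_pos: [0.6301, 0.2664, 0.0711]
tool_rot: [0.673, 0.739, -0.0, -0.0]
ft_force: [-0.2, 0.3, -2.0]
grip_width: 0.0613
clock: 11.65
eef_pos: [0.6302, 0.2665, 0.0678]
tool_rot: [0.673, 0.739, 0.0, 0.0]
ft_force: [-0.9, 0.7, -1.1]
grip_width: 0.0612
11.7 [0.6302198  0.26647483 0.06784768] [6.73425850e-01 7.39254775e-01 3.61899101e-05 5.67536859e-06] [-0.20261788 -0.93537964 -1.00981095]
```

View pics/c_s6.png

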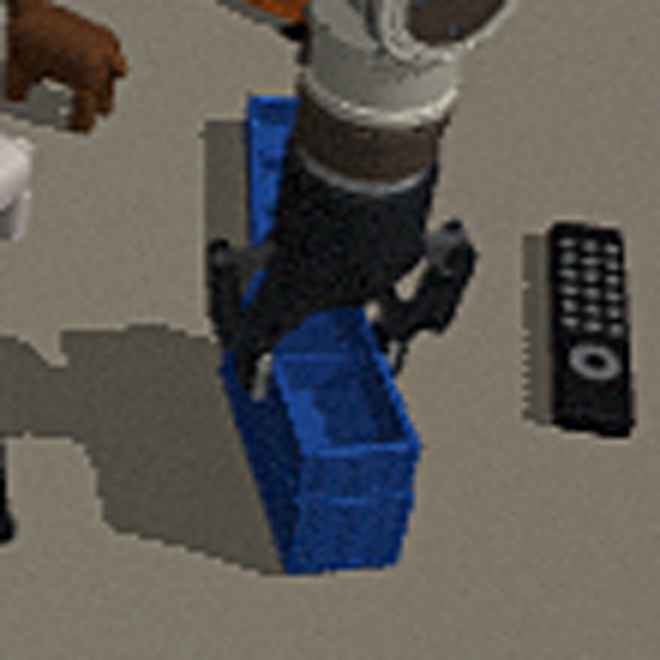

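The foot has dropped into the rim and there is no contact force. I'll go down the last millimetre, open, and retreat.

```bash
python3 -m inch '[[0,0,0.05,0,0,0,1],[0,0,0.02,0,0,0,1],[0,0,0,0,0,0,1],[0,0,0,0,0,0,0.6],[0,0,0,0,0,0,0.2],[0,0,0,0,0,0,-0.3],[0,0,0,0,0,0,-1],[0,0,0,0,0,0,-1]]'
python3 -m inch '[[0,0,0,0,0,0,-1],[0,0,0,0,0,0,-1],[0,0,-0.3,0,0,0,-1],[0,0,-0.8,0,0,0,-1],[0,0,-1,0,0,0,-1],[0,0,-1,0,0,0,-1],[0,0,-1,0,0,0,-1],[0,0,-1,0,0,0,-1]]'
python3 - <<'E'
from h import *
save('wrist','w7');save('scene','s7');o=bot.get_obs();print(o['clock'],o['eef_pos'],o['tool_rot'],o['ft_force'])
crop('s7',290,170,400,280,6,'c_s7')
rects('w7',.095,300,sub=(150,30,350,280));rects('w7',.022,300,sub=(150,30,350,280))
E
```

```text
clock: 12.5
eef_pos: [0.6301, 0.2664, 0.0655]
tool_rot: [0.673, 0.739, -0.0, -0.0]
ft_force: [0.5, -0.5, -0.0]
grip_width: 0.0851
clock: 13.3
eef_pos: [0.6302, 0.2665, 0.1953]
tool_rot: [0.673, 0.739, 0.0, 0.0]
ft_force: [0.4, -0.6, 0.2]
grip_width: 0.0852
13.4 [0.6324525  0.26739502 0.19923347] [0.67343402 0.73923269 0.00422753 0.0019411 ] [0.30141574 0.73404957 0.27622974]
[260. 176.] 4576 z98 0.1027 med 0.1013 c [629.5 264.1] LxW 149.7 62.1 yaw 5.4 blue 0.8
[155. 265.] 342 z98 0.2216 med 0.2147 c [633.  221.5] LxW 18.0 2.7 yaw 10.7 blue 0.0
[260. 180.] 16312 z98 0.1023 med 0.0684 c [629.5 264.1] LxW 149.7 62.1 yaw 5.4 blue 0.9
[155. 265.] 342 z98 0.2216 med 0.2147 c [633.  221.5] LxW 18.0 2.7 yaw 10.7 blue 0.0
```

View pics/c_s7.png

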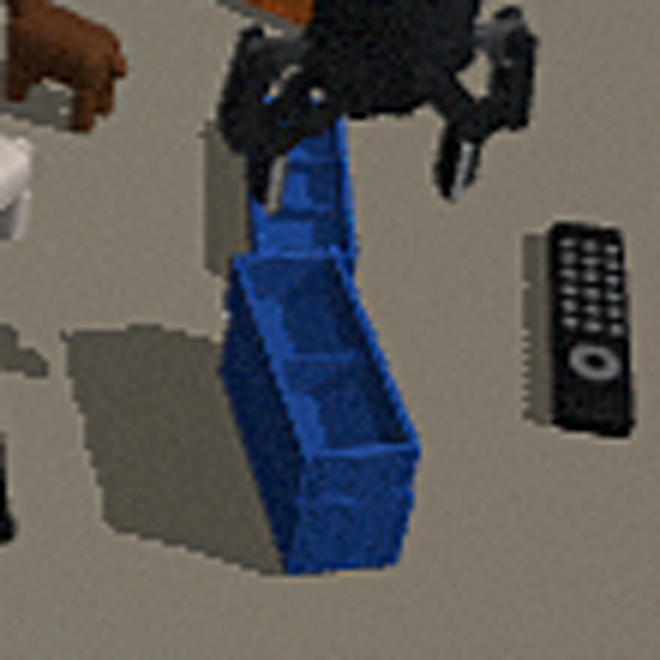

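View pics/w7.png

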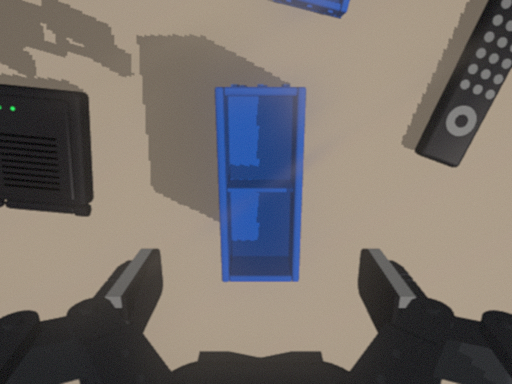

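The middle tray is seated: rim at 0.1013–0.102 m (102 expected), yaw 5.4° equal to the deep tray's. Next is the top tray, the three-compartment blue one beside the remote.

```bash
python3 -m inch '[[0.12,-0.5,0,0,0,0,-1],[0.25,-1,0,0,0,0,-1],[0.25,-1,0,0,0,0,-1],[0.25,-1,0,0,0,0,-1],[0.25,-1,0,0,0,0,-1],[0.25,-1,0,0,0,0,-1],[0.25,-1,0,0,0,0,-1],[0.25,-1,0,0,0,0,-1]]'
python3 -m inch '[[0.25,-1,0,0,0,0,-1],[0.1,-0.03,0.2,0,0,0,-1],[0,0,0.5,0,0,0.035,-1],[0,0,0.5,0,0,0.035,-1],[0,0,0.5,0,0,0,-1],[0,0,0.3,0,0,0,-1],[0,0,0,0,0,0,-1],[0,0,0,0,0,0,-1]]'
python3 - <<'E'
from h import *
save('wrist','w8');o=bot.get_obs();print(o['clock'],o['eef_pos'],o['tool_rot'],o['ft_force'])
rects('w8',.022,300,sub=(150,30,350,280))
E
```

```text
clock: 14.2
eef_pos: [0.4378, 0.2954, 0.193]
tool_rot: [0.673, 0.739, -0.0, -0.0]
ft_force: [-0.1, 0.7, 0.1]
grip_width: 0.085
clock: 15.0
eef_pos: [0.413, 0.3019, 0.1435]
tool_rot: [0.751, 0.661, -0.0, 0.0]
ft_force: [0.0, -0.3, 0.0]
grip_width: 0.0855
15.05 [0.41322031 0.30204787 0.14390711] [7.50545928e-01 6.60818183e-01 3.67049981e-04 5.93390353e-05] [-0.37352921 -0.3280388  -0.66811196]
[262. 174.] 4143 z98 0.0307 med 0.0292 c [412.3 302.1] LxW 151.5 62.2 yaw -7.5 blue 0.8
[155. 265.] 340 z98 0.1697 med 0.1629 c [406.3 257.9] LxW 17.5 3.0 yaw 0.5 blue 0.0
```

View pics/w8.png

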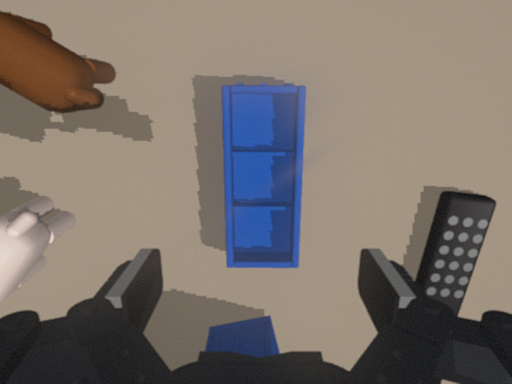

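```bash
python3 -m inch '[[0,-0.03,0.8,0,0,0,-1],[0,0,0.8,0,0,0,-1],[0,0,0.8,0,0,0,-1],[0,0,0.8,0,0,0,-1],[0,0,0.8,0,0,0,-1],[0,0,0.7,0,0,0,-1],[0,0,0.5,0,0,0,-1],[0,0,0.4,0,0,0,-1]]'
python3 -m inch '[[0,0,0,0,0,0,-1],[0,0,0,0,0,0,-1],[0,0,0,0,0,0,1],[0,0,0,0,0,0,1],[0,0,0,0,0,0,1],[0,0,0,0,0,0,1],[0,0,0,0,0,0,1],[0,0,0,0,0,0,1]]'
python3 - <<'E'
from h import *
save('wrist','w9');o=bot.get_obs();print(o['clock'],o['eef_pos'],o['tool_rot'],o['ft_force'])
E
```

```text
clock: 15.85
eef_pos: [0.4123, 0.3022, 0.0032]
tool_rot: [0.75, 0.661, 0.0, 0.0]
ft_force: [-0.4, -0.1, -0.8]
grip_width: 0.0852
clock: 16.65
eef_pos: [0.4129, 0.3027, 0.0048]
tool_rot: [0.75, 0.661, 0.001, 0.0]
ft_force: [0.0, -0.3, 5.9]
grip_width: 0.0606
16.7 [0.4128848  0.30271093 0.00481116] [7.50464450e-01 6.60909465e-01 1.33257997e-03 1.13080444e-04] [-1.23492811 -0.48170877  7.0441207 ]
```

View pics/w9.png

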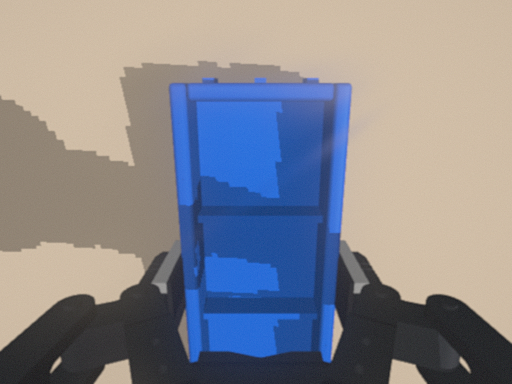

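The three-compartment tray is held squarely, with two cross walls visible. Next I'll lift, turn and carry it to the stack.

```bash
python3 -m inch '[[0,0,-0.2,0,0,0,1],[0,0,-0.6,0,0,0,1],[0,0,-1,0,0,0,1],[0,0,-1,0,0,0,1],[0,0,-1,0,0,0,1],[0,0,-1,0,0,0,1],[0,0,-1,0,0,-0.035,1],[0,0,-1,0,0,-0.035,1]]'
python3 -m inch '[[-0.12,0.5,-0.3,0,0,0,1],[-0.25,1,0,0,0,0,1],[-0.25,1,0,0,0,0,1],[-0.25,1,0,0,0,0,1],[-0.25,1,0,0,0,0,1],[-0.25,1,0,0,0,0,1],[-0.25,1,0,0,0,0,1],[-0.25,1,0,0,0,0,1]]'
python3 -m inch '[[-0.25,1,0,0,0,0,1],[0,0,0,0,0,0,1],[0,0,0,0,0,0,1],[0,0,0,0,0,0,1],[0,0,0,0,0,0,1],[0,0,0,0,0,0,1],[0,0,0,0,0,0,1],[0,0,0,0,0,0,1]]'
python3 - <<'E'
from h import *
save('wrist','w10');o=bot.get_obs();print(o['clock'],o['eef_pos'],o['tool_rot'],o['ft_force'])
E
```

```text
clock: 17.5
eef_pos: [0.4115, 0.3015, 0.1744]
tool_rot: [0.672, 0.741, -0.001, -0.0]
ft_force: [0.4, 0.7, -0.6]
grip_width: 0.061
clock: 18.3
eef_pos: [0.6035, 0.2724, 0.1806]
tool_rot: [0.673, 0.739, -0.001, -0.0]
ft_force: [0.4, 1.0, -0.5]
grip_width: 0.0609
clock: 19.1
eef_pos: [0.6283, 0.2692, 0.1814]
tool_rot: [0.673, 0.739, 0.0, 0.0]
ft_force: [-1.3, -0.2, -1.1]
grip_width: 0.0606
19.15 [0.62831544 0.26909525 0.18130017] [6.73335745e-01 7.39336839e-01 1.02163763e-04 5.59272196e-05] [-0.68966634  0.4126114  -1.46618062]
```

View pics/w10.png

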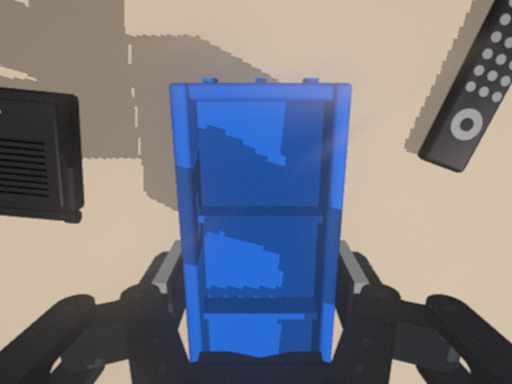

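```bash
python3 -m inch '[[-0.06,0.03,0.4,0,0,0,1],[-0.05,0.03,0.5,0,0,0,1],[0,0,0.5,0,0,0,1],[0,0,0.5,0,0,0,1],[0,0,0.4,0,0,0,1],[0,0,0.3,0,0,0,1],[0,0,0,0,0,0,1],[0,0,0,0,0,0,1]]'
python3 - <<'E'
from h import *
save('scene','s11');o=bot.get_obs();print(o['clock'],o['eef_pos'],o['tool_rot'],o['ft_force'])
crop('s11',290,170,400,280,6,'c_s11')
E
```

```text
clock: 19.95
eef_pos: [0.6303, 0.2664, 0.1161]
tool_rot: [0.673, 0.739, 0.0, 0.0]
ft_force: [0.9, -1.0, -0.3]
grip_width: 0.0607
20.0 [0.63059957 0.26655716 0.11661561] [6.73413198e-01 7.39266118e-01 4.74712983e-04 2.16331605e-04] [ 0.71711506  1.0783358  -0.3156769 ]
```

View pics/c_s11.png

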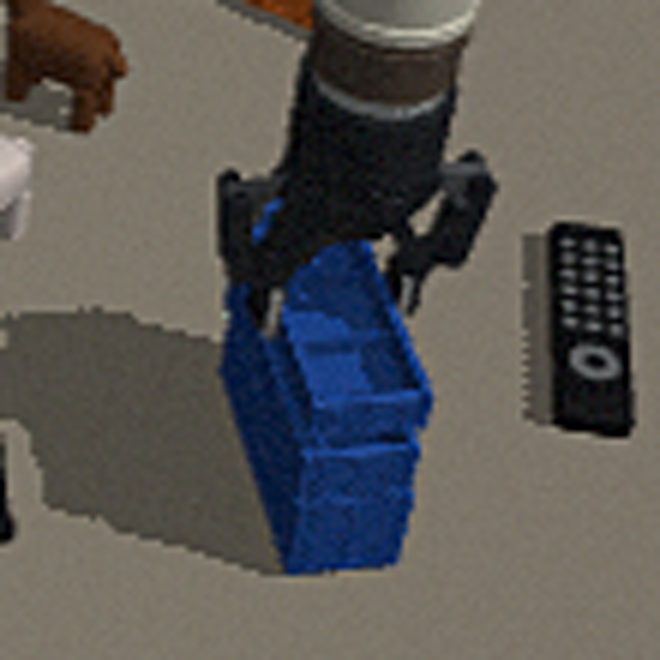

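Aligned. Lowering the last 16 mm.

```bash
python3 -m inch '[[0,0,0.2,0,0,0,1],[0,0,0.15,0,0,0,1],[0,0,0.1,0,0,0,1],[0,0,0.07,0,0,0,1],[0,0,0.05,0,0,0,1],[0,0,0.04,0,0,0,1],[0,0,0,0,0,0,1],[0,0,0,0,0,0,1]]'
python3 - <<'E'
from h import *
o=bot.get_obs();print(o['clock'],o['eef_pos'],o['tool_rot'],o['ft_force'])
E
```

```text
clock: 20.8
eef_pos: [0.6303, 0.2664, 0.101]
tool_rot: [0.673, 0.739, 0.0, 0.0]
ft_force: [-0.3, 0.5, 0.2]
grip_width: 0.0608
20.8 [0.63034681 0.26642076 0.10097712] [6.73427168e-01 7.39253552e-01 1.66188559e-04 8.60660797e-05] [-0.28015131  0.54501359  0.21595449]
```

```bash
python3 -m inch '[[0,0,0.03,0,0,0,1],[0,0,0,0,0,0,1],[0,0,0,0,0,0,0.6],[0,0,0,0,0,0,0.2],[0,0,0,0,0,0,-0.3],[0,0,0,0,0,0,-1],[0,0,0,0,0,0,-1],[0,0,0,0,0,0,-1]]'
python3 -m inch '[[0,0,0,0,0,0,-1],[0,0,-0.3,0,0,0,-1],[0,0,-0.8,0,0,0,-1],[0,0,-1,0,0,0,-1],[0,0,-1,0,0,0,-1],[0,0,-1,0,0,0,-1],[0,0,0,0,0,0,-1],[0,0,0,0,0,0,-1]]'
python3 - <<'E'
from h import *
save('wrist','w12');save('scene','s12');o=bot.get_obs();print(o['clock'],o['eef_pos'],o['tool_rot'],o['ft_force'])
crop('s12',290,170,400,280,6,'c_s12')
rects('w12',.118,300,sub=(150,30,350,280))
rects('w12',.01,300,sub=(0,60,115,250))
E
```

```text
clock: 21.6
eef_pos: [0.6301, 0.2663, 0.0994]
tool_rot: [0.673, 0.739, -0.0, -0.0]
ft_force: [0.4, -0.1, -0.0]
grip_width: 0.0853
clock: 22.4
eef_pos: [0.6307, 0.2665, 0.2036]
tool_rot: [0.673, 0.739, 0.001, 0.0]
ft_force: [-0.7, -1.5, -0.7]
grip_width: 0.0856
22.5 [0.62962713 0.26611313 0.2012935 ] [ 6.73427780e-01  7.39252235e-01 -9.77262582e-04 -4.50843838e-04] [ 0.1916633   0.50258552 -1.10844104]
[259. 163.] 4591 z98 0.1267 med 0.1253 c [626.1 263.8] LxW 143.8 62.2 yaw 5.4 blue 0.8
[155. 265.] 343 z98 0.2300 med 0.2229 c [633.1 221.8] LxW 17.0 2.8 yaw 12.9 blue 0.0
[ 46. 148.] 11269 z98 0.0330 med 0.0310 c [635.6  53.9] LxW 119.1 90.7 yaw -0.2 blue 0.0
```

View pics/c_s12.png

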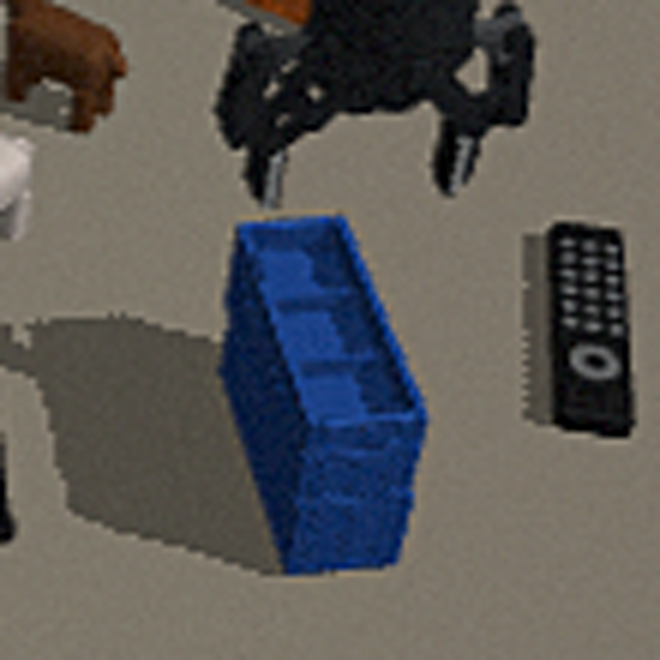

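View pics/w12.png

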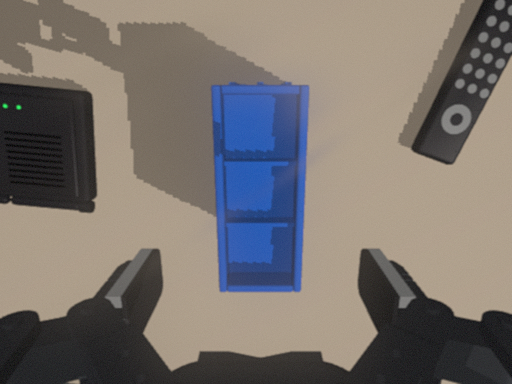

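The stack is complete with its top rim at 0.1255 m (126 expected), and it is square. Next is a wrist view of the router and the gaps, on the way to the bottle.

```bash
python3 -m inch '[[-0.5,-0.2,-0.48,0,0,0,-1],[-0.95,-0.41,-0.48,0,0,0,-1],[-0.95,-0.41,-0.48,0,0,0,-1],[-0.95,-0.41,-0.48,0,0,0,-1],[-0.95,-0.41,-0.48,0,0,0,-1],[-0.95,-0.41,-0.48,0,0,0,-1],[-0.95,-0.41,-0.48,0,0,0,-1],[-0.95,-0.41,-0.48,0,0,0,-1]]'
python3 -m inch '[[-0.95,-0.41,-0.48,0,0,0,-1],[-0.95,-0.41,-0.48,0,0,0,-1],[-0.45,-0.21,0,0,0,0,-1],[0,0,0,0,0,0.03,-1],[0,0,0,0,0,0,-1],[0,0,0,0,0,0,-1],[0,0,0,0,0,0,-1],[0,0,0,0,0,0,-1]]'
python3 - <<'E'
from h import *
save('wrist','w13');o=bot.get_obs();print(o['clock'],o['eef_pos'],o['tool_rot'],o['ft_force'])
rects('w13',.015,300);rects('w13',.028,300)
E
```

```text
clock: 23.3
eef_pos: [0.5692, 0.0794, 0.299]
tool_rot: [0.674, 0.739, -0.001, -0.0]
ft_force: [-0.2, -0.2, 0.2]
grip_width: 0.0853
clock: 24.1
eef_pos: [0.5502, 0.0208, 0.3221]
tool_rot: [0.707, 0.707, -0.0, -0.0]
ft_force: [0.1, -0.7, -0.2]
grip_width: 0.0855
24.15 [0.55025107 0.02077363 0.32219428] [ 7.07045187e-01  7.07168302e-01 -2.22152706e-04 -2.16471609e-04] [0.57025252 0.53845159 0.25636484]
[ 7. 25.] 714 z98 0.0439 med 0.0280 c [ 406.2 -284.9] LxW 56.5 19.4 yaw -15.7 blue 0.0
[321.  58.] 2907 z98 0.1055 med 0.0688 c [446.3  86.5] LxW 113.5 39.9 yaw -47.4 blue 0.0
[ 47. 189.] 6614 z98 0.0419 med 0.0355 c [ 621.4 -269.9] LxW 204.3 56.9 yaw 4.2 blue 0.0
[463. 219.] 12741 z98 0.1260 med 0.1056 c [629.9 264.3] LxW 152.8 65.6 yaw 5.1 blue 1.0
[258. 205.] 9331 z98 0.0332 med 0.0311 c [634.1  15.8] LxW 163.3 118.0 yaw -89.8 blue 0.0
[255. 339.] 33139 z98 0.4095 med 0.3897 c [547.7  18.1] LxW 146.9 30.9 yaw -89.8 blue 0.0
[ 4. 24.] 355 z98 0.0445 med 0.0350 c [ 405.4 -281.3] LxW 48.2 12.8 yaw -13.2 blue 0.0
[322.  58.] 2898 z98 0.1055 med 0.0689 c [446.3  86.5] LxW 113.5 39.9 yaw -47.4 blue 0.0
[ 44. 189.] 5796 z98 0.0420 med 0.0357 c [ 613.7 -270.7] LxW 188.8 56.6 yaw 4.0 blue 0.0
[464. 220.] 12204 z98 0.1260 med 0.1058 c [629.9 264.3] LxW 152.8 65.6 yaw 5.1 blue 1.0
[258. 204.] 6891 z98 0.0333 med 0.0315 c [630.7  15.5] LxW 152.5 102.0 yaw -90.0 blue 0.0
[255. 339.] 33139 z98 0.4095 med 0.3897 c [547.7  18.1] LxW 146.9 30.9 yaw -89.8 blue 0.0
```

View pics/w13.png

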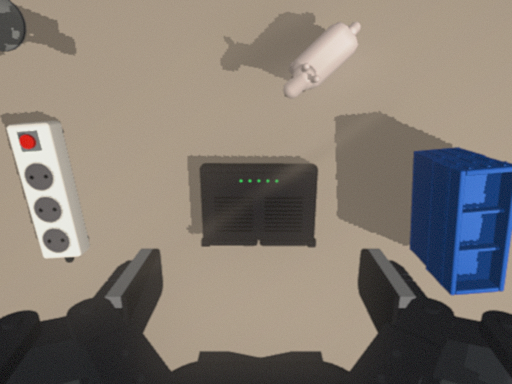

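The router's front edge is at row 165 and its centre is about (0.630, 0.016) at 0° yaw, with the strip on the left. Next I'll go to the bottle with the jaws turned along x.

```bash
python3 -c "
from h import *
print(bot.get_obs()['joint_pos'])"
python3 -m inch '[[-0.5,-0.2,0,0,0,0,-1],[-1,-0.46,0,0,0,0,-1],[-1,-0.46,0,0,0,0,-1],[-1,-0.46,0,0,0,0,-1],[-1,-0.46,0,0,0,0,-1],[-1,-0.46,0,0,0,0,-1],[-1,-0.46,0,0,0,0,-1],[-1,-0.46,0,0,0,0,-1]]'
python3 -c "
from h import *
print(bot.get_obs()['joint_pos'])"
```

```text
[3.77266341e-02 3.30127815e-01 3.60115832e-01 1.60140451e+00
 1.53140428e-05 3.75525191e-02]
clock: 24.95
eef_pos: [0.4634, -0.1685, 0.3227]
tool_rot: [0.708, 0.707, -0.0, 0.0]
ft_force: [1.3, 0.3, 0.2]
grip_width: 0.0855
[-3.48548703e-01  2.07316386e-01  1.97525907e-01  1.56080711e+00
 -3.97115578e-04 -3.47427323e-01]
```

```bash
python3 -m inch '[[-0.92,-0.43,0,0,0,0,-1],[-0.92,-0.43,0,0,0,0,-1],[-0.92,-0.43,0,0,0,0,-1],[-0.92,-0.43,0,0,0,0,-1],[-0.92,-0.4,0,0,0,0,-1],[-0.92,-0.4,0,0,0,0,-1],[0,0,0,0,0,0.046,-1],[0,0,0,0,0,0.046,-1]]'
python3 -m inch '[[0,0,0,0,0,0.046,-1],[0,0,0,0,0,0.046,-1],[0,0,0,0,0,0.046,-1],[0,0,0,0,0,0.046,-1],[0,0,0,0,0,0.046,-1],[0,0,0,0,0,0.046,-1],[0,0,0,0,0,0.046,-1],[0,0,0,0,0,0.046,-1]]'
python3 -m inch '[[0,0,0,0,0,0.04,-1],[0,0,0,0,0,0,-1],[0,0,0,0,0,0,-1],[0,0,0,0,0,0,-1],[0,0,0,0,0,0,-1],[0,0,0,0,0,0,-1],[0,0,0,0,0,0,-1],[0,0,0,0,0,0,-1]]'
python3 - <<'E'
from h import *
save('wrist','w14');o=bot.get_obs();print(o['clock'],o['eef_pos'],o['tool_rot'],o['joint_pos'])
for h in (.1,.155,.17): rects('w14',h,300,sub=(150,30,360,290))
E
```

```text
clock: 25.75
eef_pos: [0.4001, -0.3062, 0.3225]
tool_rot: [0.804, 0.594, -0.0, -0.0]
ft_force: [0.1, 0.7, -0.6]
grip_width: 0.0851
clock: 26.55
eef_pos: [0.4007, -0.3053, 0.3226]
tool_rot: [0.998, 0.059, -0.0, 0.0]
ft_force: [0.2, 0.3, 0.3]
grip_width: 0.0856
clock: 27.35
eef_pos: [0.4014, -0.3049, 0.3225]
tool_rot: [1.0, -0.0, -0.0, -0.0]
ft_force: [0.3, 0.3, 0.1]
grip_width: 0.0853
27.4 [ 0.40138841 -0.30495357  0.32253258] [ 9.99999902e-01 -4.42299944e-04 -2.48166442e-05 -4.79485105e-06] [-6.49696482e-01  2.30461046e-01  2.26564544e-01  1.56694516e+00
 -2.23693814e-05  9.21984445e-01]
[256. 164.] 3305 z98 0.1808 med 0.1786 c [ 399.1 -301.6] LxW 62.5 52.8 yaw -0.0 blue 0.0
[155. 270.] 470 z98 0.3498 med 0.3422 c [ 360.  -305.4] LxW 20.3 2.7 yaw -84.1 blue 0.0
[256. 174.] 2066 z98 0.1809 med 0.1794 c [ 399.1 -306.1] LxW 44.9 43.5 yaw -1.2 blue 0.0
[155. 270.] 470 z98 0.3498 med 0.3422 c [ 360.  -305.4] LxW 20.3 2.7 yaw -84.1 blue 0.0
[256. 175.] 1951 z98 0.1809 med 0.1795 c [ 399.1 -306.3] LxW 44.9 43.2 yaw -1.2 blue 0.0
[155. 270.] 470 z98 0.3498 med 0.3422 c [ 360.  -305.4] LxW 20.3 2.7 yaw -84.1 blue 0.0
```

View pics/w14.png

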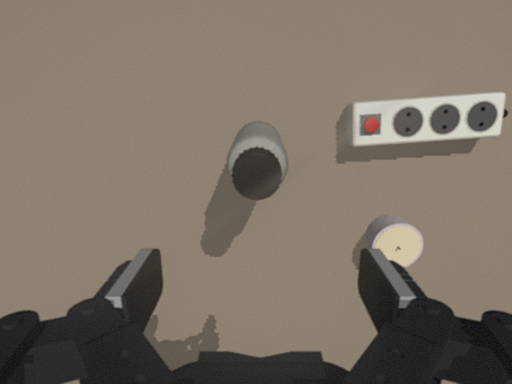

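The cap is at (256,174), so the bottle axis is at (0.399, −0.306) and the top at 0.180 m. I'll check the shoulder profile to choose the grip height.

Run:
```python
from h import *
z=load('w14');P=cloud(z,z['d'])[80:230,200:310].reshape(-1,3)
for a in np.arange(.10,.18,.006):
    q=P[(P[:,2]>a)&(P[:,2]<a+.006)]
    if len(q)>3: print('%.3f n%d x[%.4f %.4f] ymax %.4f'%(a,len(q),q[:,0].min(),q[:,0].max(),q[:,1].max()))
z=load('scene0');P=cloud(z,z['d'])[155:215,160:200].reshape(-1,3)
for a in np.arange(.10,.18,.006):
    q=P[(P[:,2]>a)&(P[:,2]<a+.006)&(P[:,0]<.5)]
    if len(q)>3: print('scene %.3f n%d y[%.4f %.4f] x %.3f'%(a,len(q),q[:,1].min(),q[:,1].max(),q[:,0].max()))
```

```text
0.100 n28 x[0.3733 0.4278] ymax -0.2754
0.106 n33 x[0.3760 0.4284] ymax -0.2754
0.112 n32 x[0.3733 0.4257] ymax -0.2756
0.118 n31 x[0.3721 0.4264] ymax -0.2754
0.124 n117 x[0.3679 0.4304] ymax -0.2752
0.130 n223 x[0.3680 0.4302] ymax -0.2760
0.136 n519 x[0.3696 0.4278] ymax -0.2779
0.142 n239 x[0.3741 0.4234] ymax -0.2811
0.148 n9 x[0.3849 0.4169] ymax -0.2851
0.154 n45 x[0.3803 0.4204] ymax -0.2847
0.160 n48 x[0.3778 0.4202] ymax -0.2844
0.166 n59 x[0.3776 0.4200] ymax -0.2844
0.172 n130 x[0.3767 0.4216] ymax -0.2850
0.178 n1792 x[0.3780 0.4204] ymax -0.2858
scene 0.100 n26 y[-0.3298 -0.2730] x 0.432
scene 0.106 n19 y[-0.3329 -0.2752] x 0.430
scene 0.112 n24 y[-0.3315 -0.2744] x 0.431
scene 0.118 n22 y[-0.3309 -0.2738] x 0.432
scene 0.124 n25 y[-0.3331 -0.2742] x 0.431
scene 0.130 n31 y[-0.3331 -0.2745] x 0.430
scene 0.136 n40 y[-0.3338 -0.2751] x 0.429
scene 0.142 n34 y[-0.3286 -0.2811] x 0.428
scene 0.148 n13 y[-0.3182 -0.2866] x 0.421
scene 0.154 n19 y[-0.3248 -0.2841] x 0.422
scene 0.160 n18 y[-0.3242 -0.2822] x 0.422
scene 0.166 n14 y[-0.3278 -0.2845] x 0.420
scene 0.172 n25 y[-0.3253 -0.2834] x 0.421
scene 0.178 n70 y[-0.3262 -0.2838] x 0.419
```

The body is cylindrical only below 0.135 m, so gripping there would press the gripper body onto the cap. I'll grip the 44 mm cap instead (0.150–0.180 m).

```bash
python3 -m inch '[[-0.05,0.03,0.5,0,0,0,-1],[-0.04,0.02,1,0,0,0,-1],[0,0,1,0,0,0,-1],[0,0,1,0,0,0,-1],[0,0,1,0,0,0,-1],[0,0,1,0,0,0,-1],[0,0,0.9,0,0,0,-1],[0,0,0.5,0,0,0,-1]]'
python3 -m inch '[[0,0,0.2,0,0,0,-1],[0,0,0,0,0,0,-1],[0,0,0,0,0,0,-1],[0,0,0,0,0,0,-1],[0,0,0,0,0,0,0],[0,0,0,0,0,0,0],[0,0,0,0,0,0,0],[0,0,0,0,0,0,0]]'
python3 - <<'E'
from h import *
save('wrist','w15');save('scene','s15');o=bot.get_obs();print(o['clock'],o['eef_pos'],o['grip_width'],o['tool_rot'])
crop('s15',120,90,240,230,4.2,'c_s15')
E
```

```text
clock: 28.2
eef_pos: [0.3982, -0.3054, 0.148]
tool_rot: [1.0, -0.0, -0.001, -0.001]
ft_force: [-0.5, 0.9, -0.4]
grip_width: 0.085
clock: 29.0
eef_pos: [0.3992, -0.3064, 0.1455]
tool_rot: [1.0, -0.001, 0.0, 0.0]
ft_force: [-0.2, -0.4, 2.8]
grip_width: 0.0432
29.1 [ 0.39917077 -0.30638686  0.14548548] 0.04319977984685013 [ 9.99999760e-01 -6.16350911e-04  1.70103697e-04  2.67473947e-04]
```

View pics/c_s15.png

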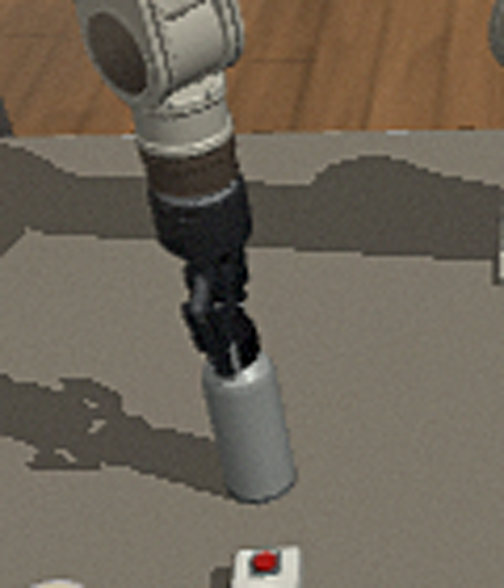

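View pics/w15.png

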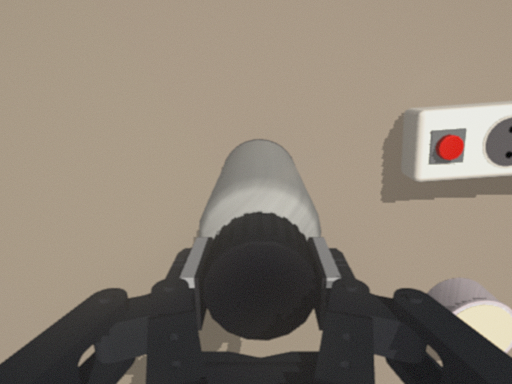

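Held by the cap and upright. Closing fully, then lifting.

```bash
python3 -m inch '[[0,0,0,0,0,0,1],[0,0,0,0,0,0,1],[0,0,0,0,0,0,1],[0,0,-0.2,0,0,0,1],[0,0,-0.6,0,0,0,1],[0,0,-1,0,0,0,1],[0,0,-1,0,0,0,1],[0,0,-0.5,0,0,0,1]]'
python3 -m inch '[[0.1,-0.2,0,0,0,0,1],[0.2,-0.4,0,0,0,0,1],[0.3,-0.6,0,0,0,0,1],[0.3,-0.6,0,0,0,0,1],[0.3,-0.6,0,0,0,0,1],[0.3,-0.6,0,0,0,0,1],[0.3,-0.6,0,0,0,0,1],[0.3,-0.6,0,0,0,0,1]]'
python3 - <<'E'
from h import *
save('wrist','w16');o=bot.get_obs();print(o['clock'],o['eef_pos'],o['grip_width'],o['tool_rot'])
E
```

```text
clock: 29.9
eef_pos: [0.3996, -0.3064, 0.2289]
tool_rot: [1.0, -0.001, 0.001, 0.0]
ft_force: [0.7, -0.8, -3.0]
grip_width: 0.0429
clock: 30.7
eef_pos: [0.4512, -0.1991, 0.2255]
tool_rot: [1.0, -0.0, -0.002, -0.001]
ft_force: [0.1, -0.4, -3.2]
grip_width: 0.0426
30.75 [ 0.4522824  -0.19695715  0.22556019] 0.04264440762247738 [ 9.99996215e-01  9.95956225e-04 -1.10646423e-03 -2.31363936e-03]
```

View pics/w16.png

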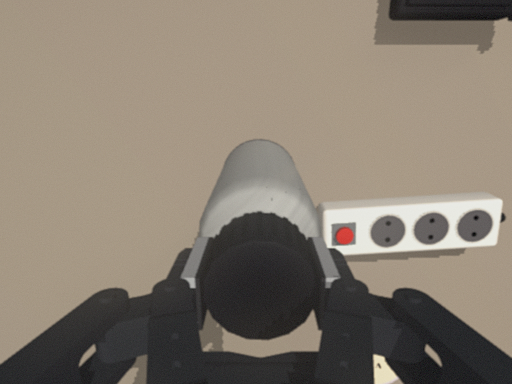

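The bottle hangs straight, unchanged from the previous view. On to the gap.

```bash
python3 -m inch '[[0.36,-0.73,0,0,0,0,1],[0.36,-0.73,0,0,0,0,1],[0.36,-0.73,0,0,0,0,1],[0.36,-0.73,0,0,0,0,1],[0.36,-0.73,0,0,0,0,1],[0.36,-0.73,0,0,0,0,1],[0.36,-0.73,0,0,0,0,1],[0.36,-0.73,0,0,0,0,1]]'
python3 -m inch '[[0.36,-0.73,0,0,0,0,1],[0.36,-0.73,0,0,0,0,1],[0.36,-0.73,0,0,0,0,1],[0.36,-0.73,0,0,0,0,1],[0.36,-0.73,0,0,0,0,1],[0.36,-0.73,0,0,0,0,1],[0.36,-0.73,0,0,0,0,1],[0.3,-0.6,0,0,0,0,1]]'
python3 -m inch '[[0.2,-0.4,0,0,0,0,1],[0.2,-0.4,0,0,0,0,1],[0.1,-0.2,0,0,0,0,1],[0,0,0,0,0,0,1],[0,0,0,0,0,0,1],[0,0,0,0,0,0,1],[0,0,0,0,0,0,1],[0,0,0,0,0,0,1]]'
python3 - <<'E'
from h import *
save('wrist','w17');save('scene','s17');o=bot.get_obs();print(o['clock'],o['eef_pos'],o['grip_width'],o['tool_rot'])
E
```

```text
clock: 31.55
eef_pos: [0.5231, -0.0537, 0.2257]
tool_rot: [1.0, -0.0, -0.002, -0.0]
ft_force: [0.5, -0.5, -2.7]
grip_width: 0.0429
clock: 32.35
eef_pos: [0.5937, 0.0891, 0.2253]
tool_rot: [1.0, 0.0, -0.002, 0.0]
ft_force: [-0.2, -0.7, -3.1]
grip_width: 0.0426
clock: 33.15
eef_pos: [0.6071, 0.1118, 0.2278]
tool_rot: [1.0, -0.001, 0.0, 0.0]
ft_force: [0.4, 0.1, -2.8]
grip_width: 0.0428
33.25 [0.60709973 0.11199825 0.22770135] 0.04280075672676377 [ 9.99999676e-01 -7.99866485e-04  8.93664383e-05 -2.54284675e-06]
```

View pics/w17.png

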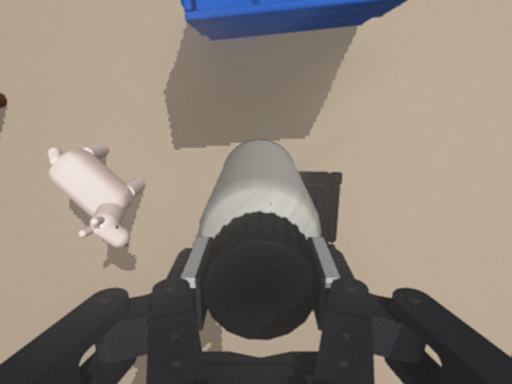

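View pics/s17.png

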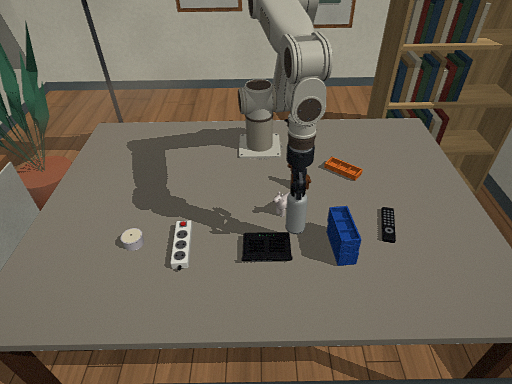

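```bash
python3 -m inch '[[0.2,-0.5,0,0,0,0,1],[0.25,-0.6,0,0,0,0,1],[0.25,-0.6,0,0,0,0,1],[0.22,-0.46,0,0,0,0,1],[0,0,0,0,0,0,1],[0,0,0,0,0,0,1],[0,0,0,0,0,0,1],[0,0,0,0,0,0,1]]'
python3 - <<'E'
from h import *
save('wrist','w18');o=bot.get_obs();print(o['clock'],o['eef_pos'],o['grip_width'],o['tool_rot'])
E
```

```text
clock: 34.05
eef_pos: [0.63, 0.1657, 0.2277]
tool_rot: [1.0, -0.001, -0.0, 0.0]
ft_force: [-0.4, 0.0, -2.7]
grip_width: 0.0427
34.1 [0.63004817 0.16568777 0.22776406] 0.042735766017261506 [ 9.99999529e-01 -9.70124929e-04  2.49635599e-05  1.99016171e-05]
```

View pics/w18.png

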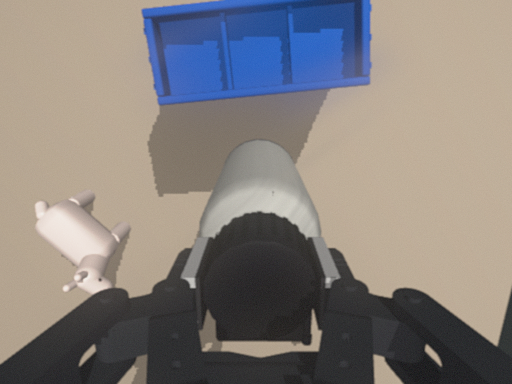

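Centred in the gap, in line with the stack. Lowering 82 mm.

```bash
python3 -m inch '[[0,0,0.3,0,0,0,1],[0,0,0.6,0,0,0,1],[0,0,0.6,0,0,0,1],[0,0,0.6,0,0,0,1],[0,0,0.4,0,0,0,1],[0,0,0.3,0,0,0,1],[0,0,0.2,0,0,0,1],[0,0,0.1,0,0,0,1]]'
python3 -m inch '[[0,0,0.08,0,0,0,1],[0,0,0.05,0,0,0,1],[0,0,0.03,0,0,0,1],[0,0,0,0,0,0,1],[0,0,0,0,0,0,1],[0,0,0,0,0,0,1],[0,0,0,0,0,0,1],[0,0,0,0,0,0,1]]'
python3 - <<'E'
from h import *
o=bot.get_obs();print(o['clock'],o['eef_pos'],o['grip_width'],o['ft_force'])
E
```

```text
clock: 34.9
eef_pos: [0.6302, 0.1662, 0.1498]
tool_rot: [1.0, -0.001, -0.0, 0.0]
ft_force: [-0.7, -0.7, -2.4]
grip_width: 0.0426
clock: 35.7
eef_pos: [0.6302, 0.1663, 0.1461]
tool_rot: [1.0, -0.001, 0.0, -0.0]
ft_force: [0.2, 0.2, -3.9]
grip_width: 0.0425
35.7 [0.63018982 0.1662801  0.14611585] 0.04247282437938888 [ 0.19091461  0.16460937 -3.94825458]
```

```bash
python3 -m inch '[[0,0,0.04,0,0,0,1],[0,0,0.03,0,0,0,1],[0,0,0,0,0,0,1],[0,0,0,0,0,0,1],[0,0,0,0,0,0,1],[0,0,0,0,0,0,1],[0,0,0,0,0,0,1],[0,0,0,0,0,0,1]]'
```

```text
clock: 36.5
eef_pos: [0.6303, 0.1664, 0.1457]
tool_rot: [1.0, -0.001, 0.001, -0.0]
ft_force: [-2.7, 0.8, 6.0]
grip_width: 0.0427
```

Touching down at +6 N. Opening gently, then up.

```bash
python3 -m inch '[[0,0,-0.02,0,0,0,0.1],[0,0,0,0,0,0,-0.1],[0,0,0,0,0,0,-0.3],[0,0,0,0,0,0,-0.5],[0,0,0,0,0,0,-0.8],[0,0,0,0,0,0,-1],[0,0,0,0,0,0,-1],[0,0,0,0,0,0,-1]]'
python3 -m inch '[[0,0,-0.2,0,0,0,-1],[0,0,-0.5,0,0,0,-1],[0,0,-0.8,0,0,0,-1],[0,0,-0.8,0,0,0,-1],[0,0,-0.8,0,0,0,-1],[0,0,-0.8,0,0,0,-1],[0,0,-0.8,0,0,0,-1],[0,0,0,0,0,0,-1]]'
python3 - <<'E'
from h import *
save('wrist','w20');save('scene','s20');o=bot.get_obs();print(o['clock'],o['eef_pos'],o['grip_width'],o['ft_force'],o['joint_pos'])
for h in (.1,.155): rects('w20',h,300,sub=(150,30,360,290))
crop('s20',230,140,410,280,4.3,'c_s20')
E
```

```text
clock: 37.3
eef_pos: [0.6302, 0.1663, 0.1448]
tool_rot: [1.0, -0.001, 0.0, -0.0]
ft_force: [-0.7, 0.0, -0.3]
grip_width: 0.0857
clock: 38.1
eef_pos: [0.6319, 0.1667, 0.2672]
tool_rot: [1.0, -0.001, 0.004, -0.001]
ft_force: [-0.3, 0.3, 0.3]
grip_width: 0.0853
38.2 [0.63050855 0.1663491  0.26312342] 0.08487952764273876 [-0.42972188  0.27006701 -0.7376941 ] [2.57955158e-01 5.54895248e-01 5.54996270e-01 1.56895357e+00
 7.91558258e-08 1.82996220e+00]
[251.  63.] 12497 z98 0.1263 med 0.1060 c [630.5 261.4] LxW 153.8 56.5 yaw 5.2 blue 0.9
[255. 179.] 4843 z98 0.1807 med 0.1786 c [631.  170.7] LxW 63.0 53.2 yaw -5.4 blue 0.0
[155. 270.] 468 z98 0.2945 med 0.2866 c [590.3 165.9] LxW 20.8 2.6 yaw -85.0 blue 0.0
[255. 190.] 3077 z98 0.1808 med 0.1794 c [630.6 166.6] LxW 43.9 43.8 yaw -50.5 blue 0.0
[155. 270.] 468 z98 0.2945 med 0.2866 c [590.3 165.9] LxW 20.8 2.6 yaw -85.0 blue 0.0
```

View pics/c_s20.png

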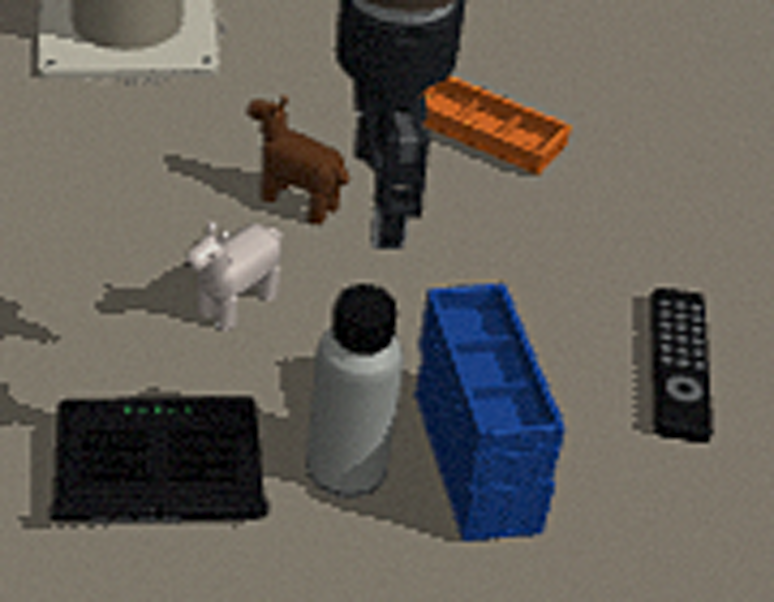

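View pics/w20.png

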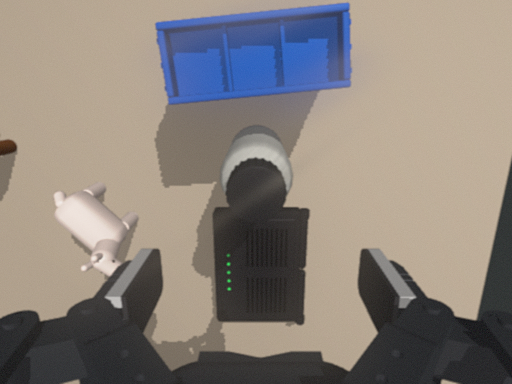

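The bottle stands upright at (0.6306, 0.1666). Now I'll compute the llama's body axis and heading.

Run:
```python
from h import *
for n,s in(('w1',(160,170,255,275)),('w13',(265,5,375,110)),('top0',(210,175,250,215))):
    z=load(n);P=cloud(z,z['d'])[s[1]:s[3],s[0]:s[2]].reshape(-1,3)
    P=P[P[:,2]<.2]
    b=P[(P[:,2]>.055)&(P[:,2]<.0725)]
    r=cv2.minAreaRect((b[:,:2]*1000).astype(np.float32)); print(n,len(b),np.round(r[0],1),np.round(r[1],1),r[2])
    a=np.radians(-47.5); h=np.array([np.cos(a),np.sin(a)]); l=np.array([-h[1],h[0]])
    c=np.array([.4416,.0916])
    for lo in np.arange(.03,.11,.01):
        q=P[(P[:,2]>lo)&(P[:,2]<lo+.01)]
        if len(q)<4: continue
        s1=(q[:,:2]-c)@h*1000; s2=(q[:,:2]-c)@l*1000
        print('  %.2f n%d along [%.0f %.0f] lat [%.0f %.0f]'%(lo,len(q),s1.min(),s1.max(),s2.min(),s2.max()))
```

```text
w1 1500 [435.9  98.2] [40.4 83.5] 42.783164978027344
  0.03 n29 along [-37 32] lat [-20 16]
  0.04 n76 along [-39 25] lat [-20 16]
  0.05 n226 along [-51 33] lat [-20 20]
  0.06 n1219 along [-46 33] lat [-19 19]
  0.07 n182 along [-25 34] lat [-12 11]
  0.08 n128 along [21 63] lat [-12 11]
  0.09 n319 along [24 61] lat [-12 10]
  0.10 n62 along [26 37] lat [-11 10]
w13 2110 [437.4  96.2] [39.9 86.2] 42.639366149902344
  0.03 n6 along [27 34] lat [-20 -16]
  0.04 n15 along [-20 38] lat [-20 16]
  0.05 n194 along [-50 37] lat [-20 20]
  0.06 n1697 along [-45 36] lat [-19 19]
  0.07 n250 along [-27 36] lat [-12 11]
  0.08 n72 along [23 64] lat [-12 12]
  0.09 n557 along [25 61] lat [-11 11]
  0.10 n106 along [26 37] lat [-11 12]
top0 283 [435.9  98.9] [40.  84.2] 43.5068244934082
  0.04 n10 along [-32 31] lat [-19 -15]
  0.05 n39 along [-52 33] lat [-19 21]
  0.06 n190 along [-47 33] lat [-18 20]
  0.07 n75 along [-34 26] lat [-14 15]
  0.08 n19 along [20 59] lat [-11 10]
  0.09 n59 along [22 59] lat [-11 11]
  0.10 n16 along [23 40] lat [-9 12]
```

```bash
python3 -m inch '[[-0.5,0.2,0,0,0,0,-1],[-0.9,0.36,0,0,0,0,-1],[-0.9,0.36,0,0,0,0,-1],[-0.9,0.36,0,0,0,0,-1],[-0.9,0.36,0,0,0,0,-1],[-0.9,0.36,0,0,0,0,-1],[-0.9,0.36,0,0,0,0,-1],[-0.9,0.36,0,0,0,0,-1]]'
python3 -m inch '[[-0.76,0.28,0,0,0,0,-1],[0,0,0.2,0,0,-0.0395,-1],[0,0,0.5,0,0,-0.0395,-1],[0,0,0.5,0,0,-0.0395,-1],[0,0,0.5,0,0,-0.0395,-1],[0,0,0.3,0,0,-0.0395,-1],[0,0,0,0,0,-0.0395,-1],[0,0,0,0,0,0,-1]]'
python3 - <<'E'
from h import *
save('wrist','w21');o=bot.get_obs();print(o['clock'],o['eef_pos'],o['tool_rot'])
q=o['tool_rot'];ang=np.arctan2(2*q[0]*q[1],1-2*q[1]**2);print(np.degrees(ang))
d=np.array([.4416,.0916])-o['eef_pos'][:2];print('t',d@[np.cos(ang),np.sin(ang)]/.025,d@[np.sin(ang),-np.cos(ang)]/.025)
z=load('w21');P=cloud(z,z['d'])[0:270,100:400].reshape(-1,3);b=P[(P[:,2]>.055)&(P[:,2]<.0725)]
r=cv2.minAreaRect((b[:,:2]*1000).astype(np.float32)); print(len(b),np.round(r[0],1),np.round(r[1],1),r[2])
E
```

```text
clock: 39.0
eef_pos: [0.4582, 0.0979, 0.2608]
tool_rot: [1.0, -0.001, -0.001, 0.0]
ft_force: [0.4, -0.7, 0.3]
grip_width: 0.0855
clock: 39.8
eef_pos: [0.4399, 0.0912, 0.2108]
tool_rot: [0.932, 0.363, -0.002, -0.0]
ft_force: [-0.7, 1.1, 0.0]
grip_width: 0.0852
39.85 [0.44025793 0.09131132 0.21124119] [ 9.32163923e-01  3.62034809e-01 -1.08981524e-03 -1.75352858e-04]
42.45040660758021
t 0.04740443292764428 0.027712958734902374
5349 [390.  120.9] [ 72.5 192.8] 67.35717010498047
```

View pics/w21.png

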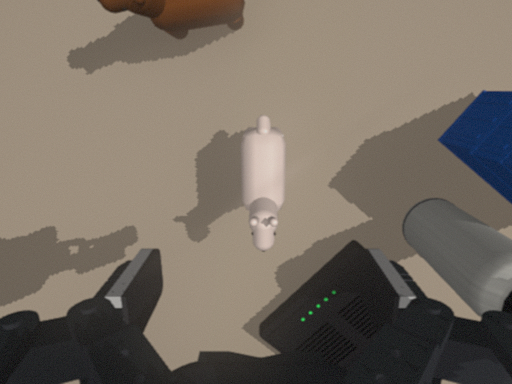

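The white llama is at (263,185), aligned with the jaws and with its head at the bottom; the brown one is at (195,10). Descending.

```bash
python3 -m inch '[[0.04,0.02,0.5,0,0,0,-1],[0,0,1,0,0,0,-1],[0,0,1,0,0,0,-1],[0,0,1,0,0,0,-1],[0,0,0.9,0,0,0,-1],[0,0,0.8,0,0,0,-1],[0,0,0.7,0,0,0,-1],[0,0,0.4,0,0,0,-1]]'
python3 -m inch '[[0,0,0.2,0,0,0,-1],[0,0,0.1,0,0,0,-1],[0,0,0,0,0,0,-1],[0,0,0,0,0,0,-0.7],[0,0,0,0,0,0,-0.4],[0,0,0,0,0,0,-0.2],[0,0,0,0,0,0,-0.1],[0,0,0,0,0,0,-0.1]]'
python3 - <<'E'
from h import *
save('wrist','w22');save('scene','s22');o=bot.get_obs();print(o['clock'],o['eef_pos'],o['grip_width'],o['ft_force'])
crop('s22',230,110,350,240,5,'c_s22')
E
```

```text
clock: 40.65
eef_pos: [0.441, 0.0916, 0.0533]
tool_rot: [0.932, 0.362, -0.001, -0.0]
ft_force: [-0.5, 0.0, -0.1]
grip_width: 0.085
clock: 41.45
eef_pos: [0.4423, 0.0918, 0.0475]
tool_rot: [0.932, 0.363, 0.0, 0.0]
ft_force: [0.5, -0.7, -0.2]
grip_width: 0.0473
41.55 [0.44216547 0.09178661 0.04735767] 0.04691647674137385 [ 0.25715508  0.43495171 -0.95476604]
```

View pics/c_s22.png

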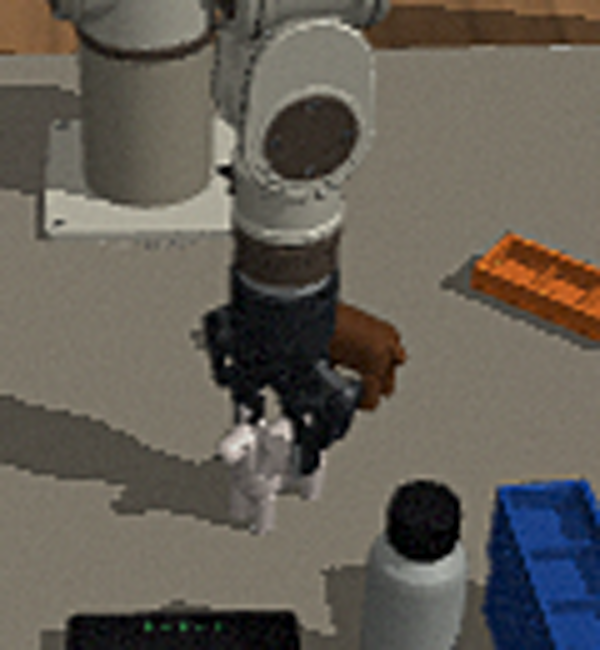

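View pics/w22.png

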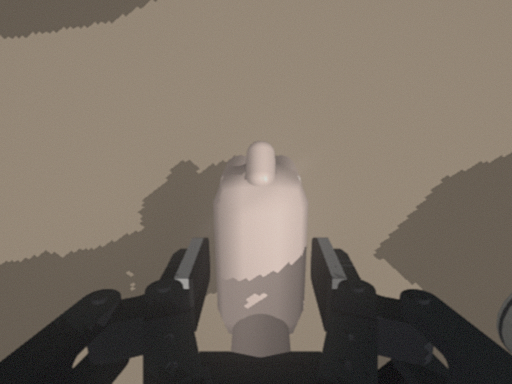

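The pads straddle the body. Lowering 7 mm more, then closing.

```bash
python3 -m inch '[[0,0,0.1,0,0,0,-0.1],[0,0,0.1,0,0,0,-0.1],[0,0,0.08,0,0,0,-0.1],[0,0,0,0,0,0,-0.1],[0,0,0,0,0,0,0.2],[0,0,0,0,0,0,1],[0,0,0,0,0,0,1],[0,0,0,0,0,0,1]]'
python3 - <<'E'
from h import *
save('wrist','w23');o=bot.get_obs();print(o['clock'],o['eef_pos'],o['grip_width'],o['ft_force'])
E
```

```text
clock: 42.35
eef_pos: [0.4422, 0.0918, 0.0403]
tool_rot: [0.932, 0.363, 0.0, -0.0]
ft_force: [0.3, 0.9, -0.4]
grip_width: 0.039
42.4 [0.44219861 0.09182657 0.04031439] 0.039457774705238806 [ 0.85759972 -0.40926528 -0.60921079]
```

View pics/w23.png

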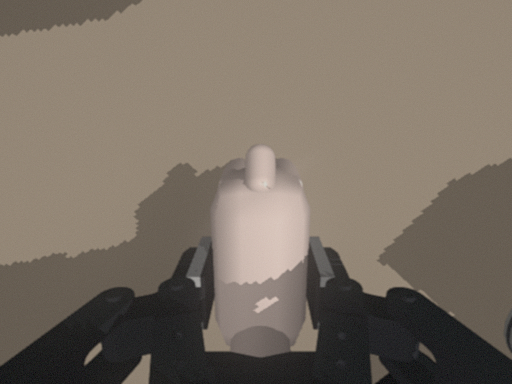

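```bash
python3 -m inch '[[0,0,-0.1,0,0,0,1],[0,0,-0.3,0,0,0,1],[0,0,-0.6,0,0,0,1],[0,0,-0.8,0,0,0,1],[0,0,-0.8,0,0,0,1],[0,0,-0.8,0,0,0,1],[0,0,-0.6,0,0,0,1],[0,0,0,0,0,0,1]]'
python3 -m inch '[[0,0,0,0,0,-0.02,1],[0,0,0,0,0,-0.035,1],[0,0,0,0,0,-0.035,1],[0,0,0,0,0,-0.035,1],[0,0,0,0,0,-0.035,1],[0,0,0,0,0,-0.035,1],[0,0,0,0,0,-0.035,1],[0,0,0,0,0,-0.034,1]]'
python3 - <<'E'
from h import *
save('wrist','w24');o=bot.get_obs();print(o['clock'],o['eef_pos'],o['grip_width'],o['ft_force'])
q=o['tool_rot'];print(np.degrees(np.arctan2(2*q[0]*q[1],1-2*q[1]**2)))
E
```

```text
clock: 43.2
eef_pos: [0.4439, 0.0921, 0.1429]
tool_rot: [0.932, 0.363, 0.003, 0.0]
ft_force: [1.0, 0.5, -1.9]
grip_width: 0.0389
clock: 44.0
eef_pos: [0.4414, 0.0916, 0.1394]
tool_rot: [0.705, 0.709, -0.001, -0.0]
ft_force: [-0.1, -0.1, -1.6]
grip_width: 0.0394
44.05 [0.44143246 0.09165161 0.13943864] 0.0391580409650389 [ 0.18680711  0.39723722 -2.47616131]
90.51964612509977
```

View pics/w24.png

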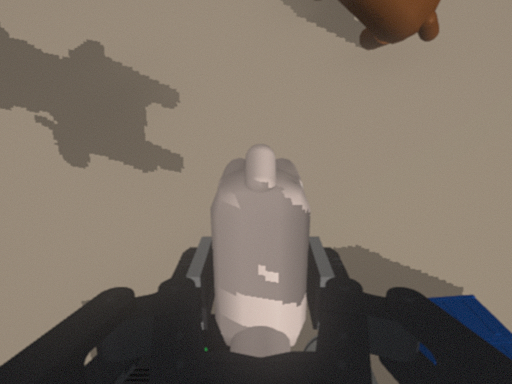

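The llama is held level and not slipping. Carrying it to the gap.

```bash
python3 -m inch '[[-0.2,0.16,0,0,0,0.002,1],[-0.5,0.39,0,0,0,0,1],[-0.75,0.58,0,0,0,0,1],[-0.75,0.58,0,0,0,0,1],[-0.75,0.58,0,0,0,0,1],[-0.75,0.58,0,0,0,0,1],[-0.75,0.58,0,0,0,0,1],[-0.75,0.58,0,0,0,0,1]]'
python3 -m inch '[[-0.75,0.58,0,0,0,0,1],[-0.75,0.58,0,0,0,0,1],[-0.75,0.58,0,0,0,0,1],[-0.75,0.58,0,0,0,0,1],[-0.75,0.58,0,0,0,0,1],[-0.5,0.39,0,0,0,0,1],[-0.28,0.22,0,0,0,0,1],[0,0,0,0,0,0,1]]'
python3 -m inch '[[0,0,0,0,0,0,1],[0,0,0,0,0,0,1],[0,0,0,0,0,0,1],[0,0,0,0,0,0,1],[0,0,0,0,0,0,1],[0,0,0,0,0,0,1],[0,0,0,0,0,0,1],[0,0,0,0,0,0,1]]'
python3 - <<'E'
from h import *
save('wrist','w25');save('scene','s25');o=bot.get_obs();print(o['clock'],o['eef_pos'],o['grip_width'],o['ft_force'])
q=o['tool_rot'];print(np.degrees(np.arctan2(2*q[0]*q[1],1-2*q[1]**2)))
rects('w25',.015,300)
crop('s25',150,140,350,290,4,'c_s25')
E
```

```text
clock: 44.85
eef_pos: [0.5428, -0.0399, 0.1397]
tool_rot: [0.71, 0.705, -0.0, -0.0]
ft_force: [0.2, -0.2, -2.2]
grip_width: 0.0392
clock: 45.65
eef_pos: [0.6298, -0.1533, 0.1393]
tool_rot: [0.71, 0.705, -0.0, -0.0]
ft_force: [-0.3, -0.1, -2.1]
grip_width: 0.0393
clock: 46.45
eef_pos: [0.6296, -0.1522, 0.1403]
tool_rot: [0.709, 0.706, 0.0, 0.0]
ft_force: [0.5, 1.0, -1.9]
grip_width: 0.0391
46.55 [ 0.62963331 -0.15227688  0.14027659] 0.039084638854935544 [-0.01802338  0.56455732 -2.42296356]
89.7498878193366
[107. 151.] 19842 z98 0.0423 med 0.0357 c [ 621.5 -269.9] LxW 204.8 56.1 yaw 4.2 blue 0.0
[440. 186.] 20172 z98 0.0329 med 0.0312 c [634.2  -5.2] LxW 123.8 118.5 yaw -89.4 blue 0.0
[259. 309.] 53904 z98 0.2266 med 0.1959 c [ 626.5 -153.2] LxW 105.3 83.1 yaw -55.2 blue 0.0
```

View pics/c_s25.png

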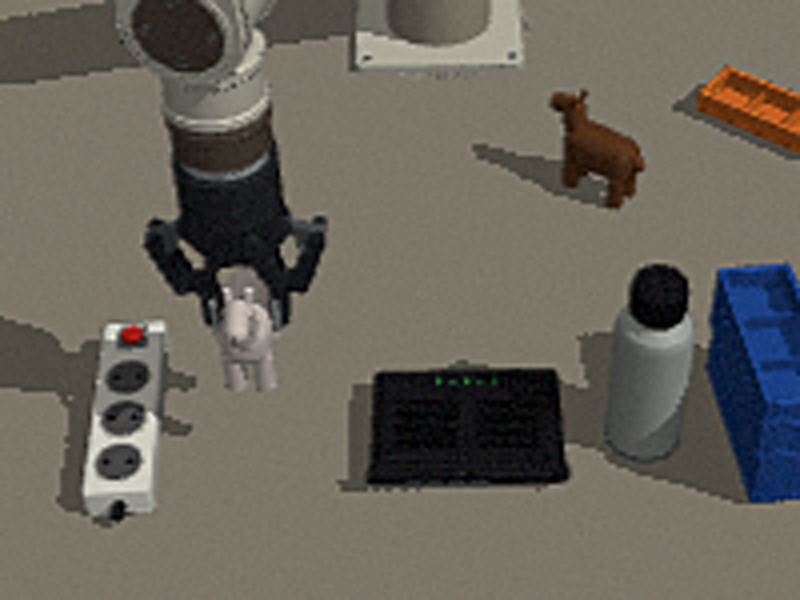

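View pics/w25.png

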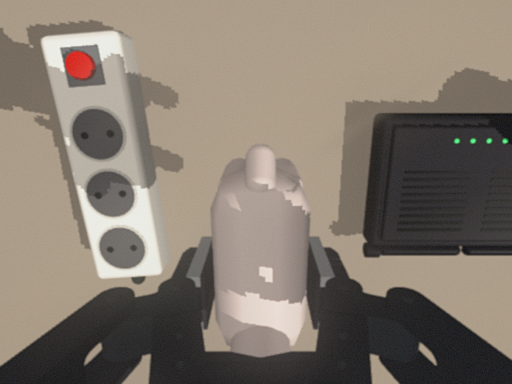

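The llama hangs above its place, clear of the strip on the left and the router on the right, facing away. Lowering.

```bash
python3 -m inch '[[0,0.01,0.4,0,0,0,1],[0,0,0.7,0,0,0,1],[0,0,0.7,0,0,0,1],[0,0,0.7,0,0,0,1],[0,0,0.5,0,0,0,1],[0,0,0.4,0,0,0,1],[0,0,0.3,0,0,0,1],[0,0,0.15,0,0,0,1]]'
python3 -m inch '[[0,0,0.06,0,0,0,1],[0,0,0.03,0,0,0,1],[0,0,0,0,0,0,1],[0,0,0,0,0,0,1],[0,0,0,0,0,0,1],[0,0,0,0,0,0,1],[0,0,0,0,0,0,1],[0,0,0,0,0,0,1]]'
```

```text
clock: 47.35
eef_pos: [0.6297, -0.1522, 0.0433]
tool_rot: [0.709, 0.706, -0.0, -0.0]
ft_force: [0.0, -0.9, -0.8]
grip_width: 0.0389
clock: 48.15
eef_pos: [0.6299, -0.1522, 0.0419]
tool_rot: [0.709, 0.706, 0.0, 0.0]
ft_force: [-0.1, 0.0, -2.5]
grip_width: 0.0394
```

```bash
python3 -m inch '[[0,0,0.04,0,0,0,1],[0,0,0.03,0,0,0,1],[0,0,0,0,0,0,1],[0,0,0,0,0,0,1],[0,0,0,0,0,0,1],[0,0,0,0,0,0,1],[0,0,0,0,0,0,1],[0,0,0,0,0,0,1]]'
```

```text
clock: 48.95
eef_pos: [0.63, -0.1522, 0.0403]
tool_rot: [0.709, 0.706, 0.0, 0.0]
ft_force: [-1.4, 0.9, 3.2]
grip_width: 0.0392
```

Feet are on the shelf at +3 N. Releasing gently and rising straight up.

```bash
python3 -m inch '[[0,0,-0.01,0,0,0,0.05],[0,0,0,0,0,0,-0.1],[0,0,0,0,0,0,-0.2],[0,0,0,0,0,0,-0.4],[0,0,0,0,0,0,-0.6],[0,0,0,0,0,0,-0.8],[0,0,0,0,0,0,-0.8],[0,0,0,0,0,0,-0.8]]'
python3 -m inch '[[0,0,-0.2,0,0,0,-0.8],[0,0,-0.5,0,0,0,-0.8],[0,0,-0.8,0,0,0,-0.8],[0,0,-0.8,0,0,0,-0.8],[0,0,-1,0,0,0,-0.8],[0,0,-1,0,0,0,-0.8],[0,0,-1,0,0,0,-0.8],[0,0,-1,0,0,0,-0.8]]'
python3 - <<'E'
from h import *
save('wrist','w27');save('scene','s27');o=bot.get_obs();print(o['clock'],o['eef_pos'],o['grip_width'],o['ft_force'])
crop('s27',150,140,350,290,4,'c_s27')
z=load('w27');P=cloud(z,z['d'])[0:300,150:350].reshape(-1,3);b=P[(P[:,2]>.055)&(P[:,2]<.0725)]
r=cv2.minAreaRect((b[:,:2]*1000).astype(np.float32)); print(len(b),np.round(r[0],1),np.round(r[1],1),r[2])
E
```

```text
clock: 49.75
eef_pos: [0.6299, -0.1522, 0.0403]
tool_rot: [0.709, 0.706, -0.0, 0.0]
ft_force: [-0.4, 0.1, 0.8]
grip_width: 0.077
clock: 50.55
eef_pos: [0.63, -0.1522, 0.2004]
tool_rot: [0.709, 0.706, 0.0, 0.001]
ft_force: [-0.3, -1.2, 0.9]
grip_width: 0.077
50.65 [ 0.63240445 -0.15284423  0.2040005 ] 0.07678657386868186 [ 0.18105776 -0.30091482  0.16287675]
3542 [ 621.5 -154.2] [40.  84.2] 89.78630065917969
```

View pics/c_s27.png

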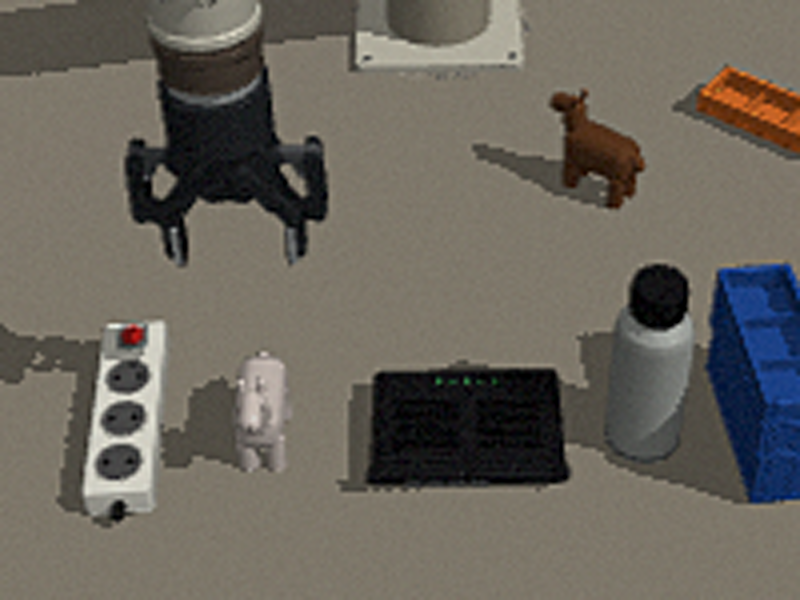

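View pics/w27.png

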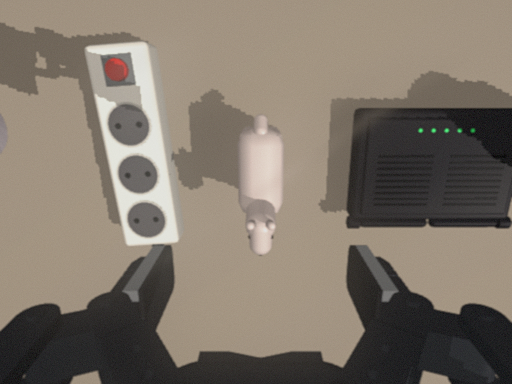

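The llama stands square (0.2°) and faces away. I'll back the arm off and do the final check from the top camera.

```bash
python3 -m inch '[[0,-0.3,-0.6,0,0,0,-0.8],[0,-0.8,-0.6,0,0,0,-0.8],[0,-1,-0.6,0,0,0,-0.8],[0,-1,-0.6,0,0,0,-0.8],[0,-1,-0.3,0,0,0,-0.8],[0,-1,0,0,0,0,-0.8],[0,-1,0,0,0,0,-0.8],[0,-1,0,0,0,0,-0.8]]'
python3 -m inch '[[0,-0.8,0,0,0,0,-0.8],[0,-0.3,0,0,0,0,-0.8],[0,0,0,0,0,0,-0.8],[0,0,0,0,0,0,-0.8],[0,0,0,0,0,0,-0.8],[0,0,0,0,0,0,-0.8],[0,0,0,0,0,0,-0.8],[0,0,0,0,0,0,-0.8]]'
python3 - <<'E'
from h import *
save('top','t28');o=bot.get_obs();print(o['clock'],o['eef_pos'])
for n in('top0','t28'): print(n);rects(n,.015,80,sub=(80,95,430,190))
print('caps');rects('t28',.155,30,sub=(180,100,215,170))
z=load('t28');d0=load('top0');P=cloud(z,z['d']);P0=cloud(d0,d0['d'])
print('switch z',P[160:166,344:350,2].max(),P0[160:166,344:350,2].max())
crop('t28',80,90,430,260,2.2,'c_t28')
E
```

```text
clock: 51.45
eef_pos: [0.4503, -0.1512, 0.2653]
tool_rot: [0.709, 0.706, -0.0, -0.001]
ft_force: [-0.5, -0.2, 0.3]
grip_width: 0.0768
clock: 52.25
eef_pos: [0.4251, -0.1513, 0.2651]
tool_rot: [0.709, 0.706, -0.0, -0.0]
ft_force: [-0.6, 0.1, 0.1]
grip_width: 0.0769
52.3 [ 0.42507042 -0.15132706  0.26510739]
top0
[343. 140.] 1195 z98 0.0418 med 0.0355 c [ 619.3 -268. ] LxW 202.8 58.0 yaw 3.7 blue 0.0
[167. 137.] 657 z98 0.0674 med 0.0548 c [629.3 269.9] LxW 154.2 63.2 yaw 5.4 blue 0.9
[250. 136.] 1960 z98 0.0363 med 0.0305 c [633.5  18.4] LxW 161.2 119.7 yaw 89.6 blue 0.0
[401. 145.] 467 z98 0.0450 med 0.0396 c [ 593.3 -440.8] LxW 70.0 69.7 yaw -71.2 blue 0.0
[109. 169.] 496 z98 0.0231 med 0.0180 c [540.1 455.2] LxW 137.5 43.4 yaw -14.2 blue 0.0
[289. 179.] 134 z98 0.0478 med 0.0426 c [486.3 -95.9] LxW 62.0 53.7 yaw -84.7 blue 0.8
[235. 186.] 80 z98 0.1064 med 0.0944 c [468.3  69.3] LxW 50.5 21.6 yaw -65.7 blue 0.0
t28
[165. 134.] 1525 z98 0.1278 med 0.1067 c [628.8 267.1] LxW 154.1 65.6 yaw 4.7 blue 0.9
[360. 160.] 4282 z98 0.7179 med 0.7053 c [ 513.2 -279.7] LxW 371.7 267.0 yaw -30.1 blue 0.0
[306. 132.] 436 z98 0.1009 med 0.0681 c [ 633.9 -151.9] LxW 109.8 40.3 yaw -1.3 blue 0.0
[250. 136.] 1971 z98 0.0363 med 0.0305 c [633.   18.2] LxW 161.5 119.0 yaw 89.9 blue 0.0
[199. 133.] 592 z98 0.1828 med 0.1413 c [625. 165.] LxW 63.0 54.4 yaw -53.7 blue 0.0
[110. 168.] 517 z98 0.0231 med 0.0181 c [540.4 455.3] LxW 137.6 44.2 yaw -13.2 blue 0.0
caps
[195. 127.] 238 z98 0.1841 med 0.1788 c [629.  168.3] LxW 43.9 43.4 yaw 50.6 blue 0.0
switch z 0.7168639977881446 1.2779241658012637
```

View pics/c_t28.png

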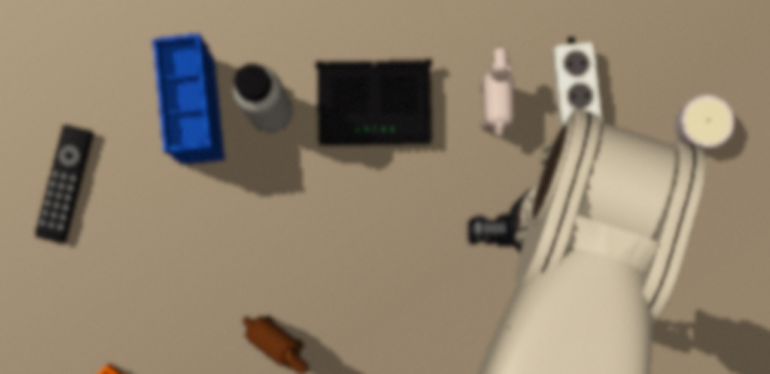

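The top view shows the stack, bottle, router, llama and strip in line, with nothing else moved. Handing in.

```bash
python3 -c "
from h import *
z=load('w27');P=cloud(z,z['d']);print('switch top z',np.round(np.median(P[66:72,113:119,2]),4))
z=load('w2');P=cloud(z,z['d']);print('switch before',np.round(np.median(P[265:271,58:64,2]),4))
bot.job_done();print(bot.get_obs()['clock'])"
```

```text
switch top z 0.0426
switch before 0.0421
the job is handed in; nothing more can be done
the job is handed in; nothing more can be done
```

The shelf is back in order and handed in at about 52 s of the 125 s allowed. I never went near the force limit: the wrist reading stayed below about 7 N.

- **Trays:** The two-compartment tray is seated on the deep tray, with its rim at about 102 mm. The three-compartment tray is on top, with its rim at about 126 mm. Both heights match full seating. The stack is at about 5.4° yaw, against 5.3° for the deep tray before stacking.
- **Bottle:** I carried it by its cap, because gripping the body would have brought the gripper down on the cap. It stands upright at about (0.630, 0.166), with roughly 38 mm of air on each side.
- **Llama:** The white one stands at about (0.629, −0.153), looking away from the robot. It is within 0.2° of square in the wrist view. The coarser top view read about 1°.
- **Left alone:** The red switch measures 42–43 mm high both before and after, so it was not pressed. The router and remote read the same as at the start. The candle and strip were partly hidden by the arm in the last top view, but I never approached either.

**Disagreements:** The top and wrist cameras differ by about 2.6 mm in y. I used the wrist values, which agreed with where the gripper closed. The llama's x position reads 627–630 mm depending on the view, against the router's middle at about 630 mm.

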